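# Load the egg cooker

### The job

Get the egg cooker ready for breakfast: pick the three hen's eggs out of the wooden holder and set each one gently into its own pocket of the cooker's rack, upright with the pointed end down as it stands now, then put the clear lid squarely on the cooker. Leave the two small quail's eggs in the holder and do not push the mug or the honey jar about.

Things in the scene. Friction and masses are not known exactly. Their poses are not given: they have to be found in the camera images.
- hen_egg_1_centre (a point): A hen's egg, pale brown, 44 mm wide, 57 mm tall, 60 g, round about z, pointed end down in a dimple of the wooden holder. Point: its centre, half-way up, 34 mm above the table at the start; z runs from tip to blunt end. Widest 4.5 mm above this point. The holder's top (later the cooker's rack) is 20 mm below this point: grip at the widest part or a little higher, fingertips above the board.
- hen_egg_2_centre (a point): A hen's egg, pale brown, 44 mm wide, 57 mm tall, 60 g, round about z, pointed end down in a dimple of the wooden holder. Point: its centre, half-way up, 34 mm above the table at the start; z runs from tip to blunt end. Widest 4.5 mm above this point. The holder's top (later the cooker's rack) is 20 mm below this point: grip at the widest part or a little higher, fingertips above the board.
- hen_egg_3_centre (a point): A hen's egg, pale brown, 44 mm wide, 57 mm tall, 60 g, round about z, pointed end down in a dimple of the wooden holder. Point: its centre, half-way up, 34 mm above the table at the start; z runs from tip to blunt end. Widest 4.5 mm above this point. The holder's top (later the cooker's rack) is 20 mm below this point: grip at the widest part or a little higher, fingertips above the board.
- quail_egg_1_centre (a point): A quail's egg, same shell colour but much smaller: 26 mm wide and 33.5 mm tall, in a dimple of the wooden holder. Point: its centre, half-way up, 20 mm above the table. It stays where it is.
- quail_egg_2_centre (a point): A quail's egg, same shell colour but much smaller: 26 mm wide and 33.5 mm tall, in a dimple of the wooden holder. Point: its centre, half-way up, 20 mm above the table. It stays where it is.
- egg_holder: Light wooden egg holder, fixed board 172 x 182 x 14.5 mm. Origin: centre of its underside. Six conical dimples 31 mm wide at x = -40 and 40 mm, y = -56, 0 and 56 mm; the five eggs stand in five of them in any arrangement, the one at (40, 56) is empty. Room for a finger beside a hen's egg: 36 mm along the board's x, but only 12 mm along its y, so close the fingers along x.
- cooker: Open egg cooker, fixed: round steel and black base 191 mm wide, dial on its -x side. Origin: centre of its underside. Flat lid ledge at z = 65 mm round a tapered collar (166 to 160 mm wide, top z = 79.5). In it a grey rack (top z = 78.5) with three conical, self-centring pockets 31 mm wide at (x, y) = (46, 0), (-23, 39.8), (-23, -39.8) mm; a seated hen's egg has its centre at z = 98 mm.
- lid_knob (a point): Loose lid: clear dome, black rim, black knob; 180 g, 182 mm wide (174 inside), dome 80 mm high, standing on its rim on the table. Knob 30 mm thick, 37 mm tall. Point: in the knob on the lid's axis, 102 mm above the rim's underside, 22 above the dome, 15 below the knob's top; z up. On the cooker the rim rests on the ledge and this point is 167 mm above the cooker's underside, on its axis.
- mug: Cream mug with a handle, 83 x 117 x 94 mm, a bystander behind the work. Origin near the centre of its underside.
- honey: Honey jar with a metal screw cap, 71 mm wide, 110 mm tall, a bystander behind the work. Origin: centre of its underside.
Not all that is in view belongs to the job. Leave any turquoise look-alike of the part that bears hen_egg_3_centre alone.

How it is judged:
By the outcome, as a careful person would: the job done as asked, in the order asked, and still so for the second after the job is handed in, with the robot touching nothing.
It also fails if it takes over 118 s, if anything falls off the work surface, if the arm or the gripper's body presses on something with over 40 N, if the wrist force passes 120 N, or if a joint passes its speed limit or range.

### The arm

A 6-joint arm with a two-finger parallel gripper is mounted at the origin on a cart in front of the work surface, level with it; the furniture and walls round the work are solid. World frame = base frame: x ahead of the robot, y to its left, z up, the work surface at z = 0. Lengths are in m, angles in rad, forces in N, time in s.
With the tool pointing down it reaches from about 0.4 to 0.925 m from the base axis. Payload 12.5 kg.
Tool frame: the origin (TCP) lies on the centre line of the jaws, within the pads' length; the fingertips stand manip.finger_overhang ahead of it and the grasp point (between the pads) lies 6 mm ahead of it (manip.finger_overhang is the distance from the TCP to the fingertips, in m); y points along the fingers, x is the direction in which the jaws open and shut, and the axes are right-handed (so a half turn about y gives the same grasp; the last joint's range is limited). The gripper opens to 95 mm and grips with 3 to 60 N. Pads are 20 mm wide; open, the fingers measure 119 mm over their backs; the gripper's body (75 mm by 180 mm) begins 59 mm behind the grasp point.
Start: joints at [-1.426, 0.491, 1.559, -0, 1.092, -0.106], TCP at [0.155, -0.605, 0.24] pointing down, gripper open.
Joint ranges: [-3.1, 3.1], [-0.84, 2.19], [0.05, 2.79], [-1.13, 4.28], [0.06, 2.93], [-2.69, 2.69]. Speed limits (rad/s): [2.22, 2.22, 2.79, 3.14, 3.14, 3.14].

### API

Orientations are given as a rotation vector (axis times angle).
In Python, from rig import manip, imaging, ticket gives the robot as it stands.
- The arm moves only by the tool send_rows, never from a script. Its argument "commands" is one flat list of numbers, 7 for each row, row after row: the shift along the tool's x, y, z in mm, then the turn, a rotation vector about the tool's x, y, z in degrees, then the finger opening in mm, from 0 to 95.1. In form: [dx, dy, dz, rx, ry, rz, fingers, dx, dy, dz, rx, ry, rz, fingers, ...]. A call has exactly 8 rows; each row shifts and turns the commanded pose from where the row before left it, along the tool's axes as they then stand; what a row does not reach is not made up. A row lasts 1/10 s, in which the tool goes at most 50 mm and 8.59 degrees, less where a joint would pass 70% of its speed; a pose out of reach is approached as far as the arm can. A call is refused whole if a number of a shift passes 50 or a number of a turn 8.59, either way. A call with a gripper value outside its range is refused whole. The fingers move at their own pace and stop on an object; "force" is the grip in N (left out, the last holds). Time passes only in rows, so rows that do not move let the fingers close, or fill a call up. It gives the time, the measured TCP pose, the force and the opening at its end, in the units of the state.
- manip.get_obs(): the state, without advancing time (a new reading comes with each control period).
- imaging.read_camera(name): name is "scene" or "top" or "wrist"; returns a dict with "image" (400x640x3 uint8, red, green, blue), "intrinsics" (3x3 intrinsics, pixels), "extrinsics" (4x4, takes a point from world to camera coordinates). Camera axes: x right, y down, z forward; pixel columns grow to the right and rows downward; lengths in m; the calibration is good to about 2 mm. The wrist camera is an equidistant fisheye: a pixel r from the principal point sees the ray r / f radians off the axis. A picture is of the moment at which its call begins. There is no depth.
- ticket.finish_job(): hands the job in, once; it reports no verdict.
The state is a dict: "time": time; "qpos": joint angles; "qvel": joint speeds; "tau": joint torques, N m; "tcp_pos": TCP position; "tcp_rot": TCP orientation; "ft_force": force on the tool from outside, world axes, zero at the start; "wrist_torque": the same for the moment, N m; "opening": finger opening in m.
Only numpy, scipy, OpenCV 4.12 (cv2) and the standard library are available. Lean on these libraries where they do the work, as an engineer would, in place of code of your own. Each camera call takes 0.05 s, during which the arm holds its last target.

## Working session

There is one attempt and no reset: what is moved stays moved. The work goes in short steps, Python scripts to look and compute and a tool call to move; the robot and the scene stay as the last step left them, time stands still between calls to the robot, and variables do not carry over. Pictures are saved under pics/ and viewed, and the job is handed in when it is done.

Besides the shell and the picture viewer there is one more tool, called after ">>>" as a command line: name --argument value ..., lists and objects as JSON in quotes. send_rows: Moves the arm, as the interface text tells. Its arguments: {"type":"object","properties":{"commands":{"type":"array","items":{"type":"number"}},"force":{"type":"number"}},"required":["commands"]}

```bash
mkdir -p pics; ls; python3 - <<'E'
from rig import manip, imaging, ticket
import cv2,numpy as np
print(manip.get_obs()); print(manip.finger_overhang)
for n in ["scene","top","wrist"]:
    c=imaging.read_camera(n); cv2.imwrite(f"pics/{n}0.png",c["image"][:,:,::-1]); print(n,c["intrinsics"].tolist(),np.round(c["extrinsics"],4).tolist())
E
```

```text
pics
{'time': 0.0, 'qpos': array([-1.42560191e+00,  4.91570826e-01,  1.55946660e+00, -3.48065075e-05,
        1.09166680e+00, -1.05603354e-01]), 'qvel': array([ 1.33349878e-05,  1.19186826e-03,  3.65534181e-04, -5.27412309e-04,
        4.27510780e-04,  1.67745134e-03]), 'tau': array([ 1.15646297e-03, -6.12646222e+01, -2.58181983e+01,  6.93325885e-02,
        4.81255667e-02, -8.56090810e-05]), 'tcp_pos': array([ 0.15509158, -0.605228  ,  0.23904882]), 'tcp_rot': array([-1.31669115,  1.02304203, -1.02167001]), 'ft_force': array([ 0.42584158,  0.62749576, -0.23410301]), 'wrist_torque': array([-0.0081325 ,  0.00142282, -0.02994574]), 'opening': 0.09509378158996055}
0.025
scene [[443.541244563624, 0.0, 323.6271692488361], [0.0, 443.541244563624, 205.74360256342263], [0.0, 0.0, 1.0]] [[0.9047, -0.4258, -0.0148, -0.5393], [-0.236, -0.4718, -0.8496, 0.1953], [0.3547, 0.7721, -0.5273, 1.2922], [0.0, 0.0, 0.0, 1.0]]
top [[489.1179160092451, 0.0, 312.2928972841523], [0.0, 489.1179160092451, 199.24412034818852], [0.0, 0.0, 1.0]] [[-0.1341, -0.9909, 0.0104, 0.0657], [-0.8817, 0.1145, -0.4577, 0.5844], [0.4524, -0.0705, -0.889, 1.1382], [0.0, 0.0, 0.0, 1.0]]
wrist [[309.70691628693146, 0.0, 315.77230105900315], [0.0, 309.70691628693146, 201.33359722028794], [0.0, 0.0, 1.0]] [[0.247, -0.969, -0.0016, -0.6242], [-0.9312, -0.2378, 0.2762, -0.0312], [-0.268, -0.0667, -0.9611, 0.3933], [0.0, 0.0, 0.0, 1.0]]
```

View pics/scene0.png

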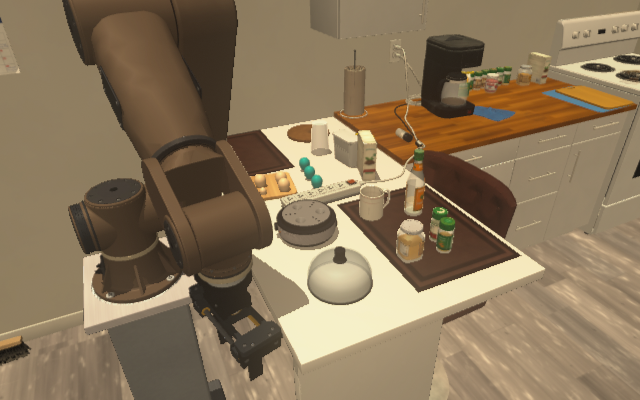

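View pics/top0.png

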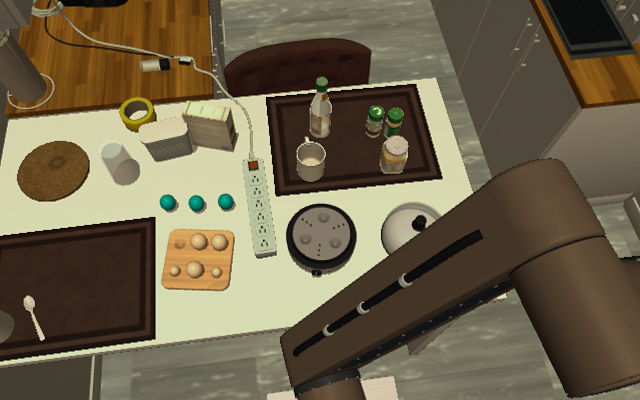

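```bash
python3 - <<'E'
from scipy.spatial.transform import Rotation as R
print(R.from_rotvec([-1.31669115,  1.02304203, -1.02167001]).as_matrix().round(3))
E
```

```text
[[ 0.248 -0.     0.969]
 [-0.969  0.001  0.248]
 [-0.001 -1.     0.   ]]
```

```bash
python3 - <<'E'
import cv2,numpy as np
im=cv2.imread("pics/top0.png")
a=cv2.resize(im[220:300,155:245],None,fx=6,fy=6,interpolation=cv2.INTER_CUBIC)
cv2.imwrite("pics/t_h.png",a)
a=cv2.resize(im[190:290,280:450],None,fx=4.5,fy=4.5,interpolation=cv2.INTER_CUBIC)
cv2.imwrite("pics/t_c.png",a)
im=cv2.imread("pics/scene0.png")
a=cv2.resize(im[160:310,240:400],None,fx=4,fy=4,interpolation=cv2.INTER_CUBIC)
cv2.imwrite("pics/s_c.png",a)
E
```

```text
(no output)
```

View pics/t_h.png

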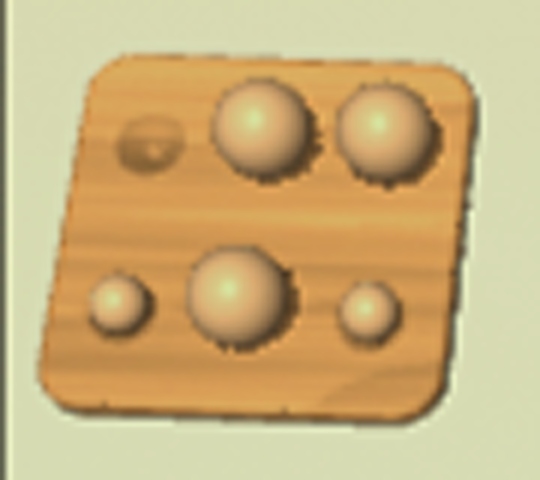

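View pics/t_c.png

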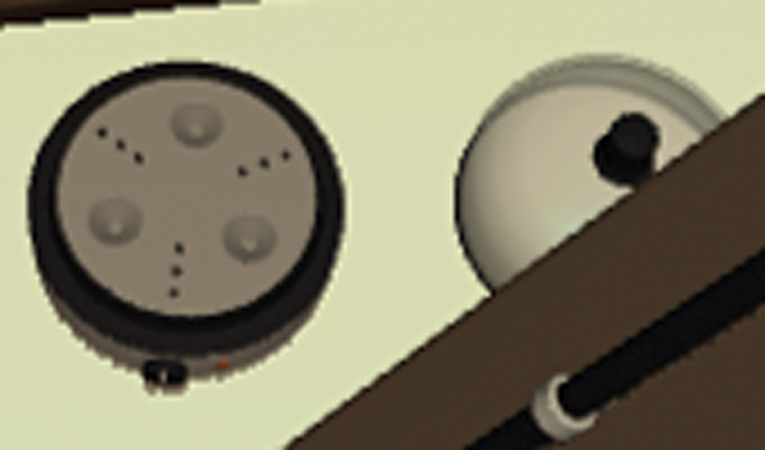

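View pics/s_c.png

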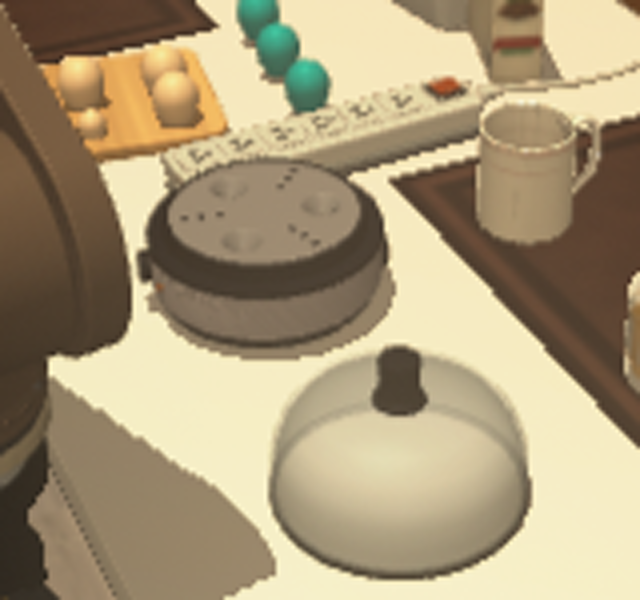

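```bash
cat > h.py <<'E'
import numpy as np, cv2
from rig import manip, imaging, ticket
from scipy.spatial.transform import Rotation as R
def cam(n): return imaging.read_camera(n)
def ray(c,uv,fish=False):
    K=c["intrinsics"];E=c["extrinsics"]
    x=(uv[0]-K[0,2])/K[0,0];y=(uv[1]-K[1,2])/K[1,1]
    if fish:
        r=np.hypot(x,y); d=np.array([x/r*np.sin(r),y/r*np.sin(r),np.cos(r)]) if r>0 else np.array([0,0,1.])
    else: d=np.array([x,y,1.])
    d/=np.linalg.norm(d)
    Rm=E[:3,:3]; return -Rm.T@E[:3,3], Rm.T@d
def plane(c,uv,z,fish=False):
    o,d=ray(c,uv,fish); return o+d*(z-o[2])/d[2]
def tri(rs):
    A=np.zeros((3,3));b=np.zeros(3)
    for o,d in rs:
        P=np.eye(3)-np.outer(d,d);A+=P;b+=P@o
    p=np.linalg.solve(A,b); return p,[np.linalg.norm((np.eye(3)-np.outer(d,d))@(p-o)) for o,d in rs]
def proj(c,p,fish=False):
    K=c["intrinsics"];E=c["extrinsics"];q=E[:3,:3]@np.asarray(p)+E[:3,3]
    if fish:
        r=np.hypot(q[0],q[1]);t=np.arctan2(r,q[2]);x,y=q[0]/r*t,q[1]/r*t
    else: x,y=q[0]/q[2],q[1]/q[2]
    return np.array([K[0,0]*x+K[0,2],K[1,1]*y+K[1,2]])
E
python3 - <<'E'
from h import *
t=cam("top");s=cam("scene")
f=lambda u,k,o:np.array([(u[0]+.5)/k-.5+o[0],(u[1]+.5)/k-.5+o[1]])
print("eggs z=.037")
for u in [(263,130),(388,133),(240,297)]: print(plane(t,f(u,6,(155,220)),.037).round(4))
print("quail .0215")
for u in [(120,304),(369,313)]: print(plane(t,f(u,6,(155,220)),.0215).round(4))
print("dimple",plane(t,f((150,145),6,(155,220)),.0145).round(4))
# holder mask
hsv=cv2.cvtColor(t["image"],cv2.COLOR_RGB2HSV)
m=((hsv[...,0]<22)&(hsv[...,1]>70)).astype(np.uint8)*255
m[:222]=0;m[298:]=0;m[:,:158]=0;m[:,240:]=0
m=cv2.morphologyEx(m,cv2.MORPH_CLOSE,np.ones((25,25)))
cs,_=cv2.findContours(m,cv2.RETR_EXTERNAL,cv2.CHAIN_APPROX_NONE);cc=max(cs,key=cv2.contourArea)
P=np.array([plane(t,p[0],.0145)[:2] for p in cc],np.float32)*1000
r=cv2.minAreaRect(P);print("holder",r)
pk=[f(u,4.5,(280,190)) for u in [(197,122),(115,220),(249,237)]]
P=[plane(t,p,.0785) for p in pk];print("pockets",np.round(P,4),np.mean(P,0).round(4),[np.linalg.norm(P[i]-P[j]).round(4) for i,j in[(0,1),(1,2),(0,2)]])
ps=[f(u,4,(240,160)) for u in [(228,188),(321,203),(242,240)]]
P=[plane(s,p,.0785) for p in ps];print("pockets scene",np.round(P,4),np.mean(P,0).round(4))
# lid knob top & bottom
kt=f((633,136),4.5,(280,190));ks=f((399,354),4,(240,160))
print("knobtop",tri([ray(t,kt),ray(s,ks)]),plane(t,kt,.117),plane(s,ks,.117))
kb=f((620,160),4.5,(280,190));ks=f((400,402),4,(240,160))
print("knobbase",tri([ray(t,kb),ray(s,ks)]))
E
```

```text
eggs z=.037
[0.5533 0.3053 0.037 ]
[0.5445 0.2492 0.037 ]
[0.4747 0.3177 0.037 ]
quail .0215
[0.4842 0.3738 0.0215]
[0.4655 0.2638 0.0215]
dimple [0.5624 0.3612 0.0145]
holder ((512.9169921875, 311.72735595703125), (182.1232452392578, 174.10606384277344), 80.515869140625)
pockets [[ 0.5632 -0.0394  0.0785]
 [ 0.5064  0.0177  0.0785]
 [ 0.4855 -0.0589  0.0785]] [ 0.5184 -0.0269  0.0785] [np.float64(0.0806), np.float64(0.0794), np.float64(0.0801)]
pockets scene [[ 0.5067  0.0131  0.0785]
 [ 0.5647 -0.0413  0.0785]
 [ 0.4875 -0.0625  0.0785]] [ 0.5196 -0.0302  0.0785]
knobtop (array([ 0.50733985, -0.2877807 ,  0.11367319]), [np.float64(0.0020574468778874456), np.float64(0.0020574468778874052)]) [ 0.50370115 -0.28625064  0.117     ] [ 0.50772052 -0.2908823   0.117     ]
knobbase (array([ 0.50882306, -0.28865851,  0.07344906]), [np.float64(0.0010223208588560728), np.float64(0.0010223208588560626)])
```

View pics/wrist0.png

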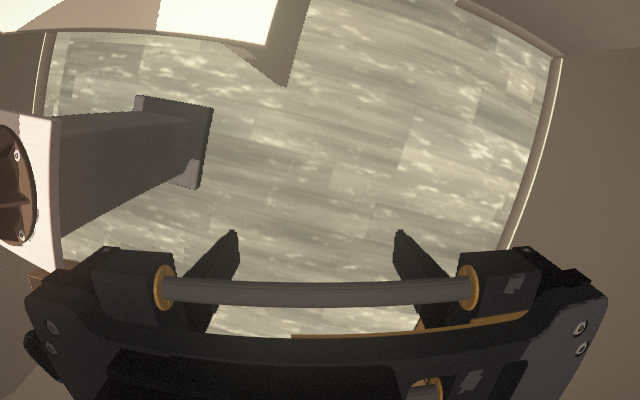

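```bash
cat >> h.py <<'E'
def rows(target,yawt,n,g):
    o=manip.get_obs();p=o["tcp_pos"];M=R.from_rotvec(o["tcp_rot"]).as_matrix()
    yaw=np.degrees(np.arctan2(M[1,0],M[0,0]));d=(np.asarray(target)-p)/n*1000
    dy=((yawt-yaw+180)%360-180)/n
    out=[]
    for k in range(n):
        y=np.radians(yaw+dy*k);x=np.array([np.cos(y),np.sin(y)]);z=np.array([-np.sin(y),np.cos(y)])
        out.append([round(x@d[:2],1),round(-d[2],1),round(z@d[:2],1),0,round(-dy,2),0,g])
    for i in range(0,n,8): print(sum(out[i:i+8],[]))
E
python3 -c "
from h import *
rows([.47,-.13,.30],-9,16,95)"
```

```text
[np.float64(-23.9), np.float64(-3.8), np.float64(26.4), 0, np.float64(-4.16), 0, 95, np.float64(-21.9), np.float64(-3.8), np.float64(28.1), 0, np.float64(-4.16), 0, 95, np.float64(-19.8), np.float64(-3.8), np.float64(29.6), 0, np.float64(-4.16), 0, 95, np.float64(-17.6), np.float64(-3.8), np.float64(31.0), 0, np.float64(-4.16), 0, 95, np.float64(-15.3), np.float64(-3.8), np.float64(32.2), 0, np.float64(-4.16), 0, 95, np.float64(-12.9), np.float64(-3.8), np.float64(33.2), 0, np.float64(-4.16), 0, 95, np.float64(-10.5), np.float64(-3.8), np.float64(34.1), 0, np.float64(-4.16), 0, 95, np.float64(-8.0), np.float64(-3.8), np.float64(34.7), 0, np.float64(-4.16), 0, 95]
[np.float64(-5.4), np.float64(-3.8), np.float64(35.2), 0, np.float64(-4.16), 0, 95, np.float64(-2.9), np.float64(-3.8), np.float64(35.5), 0, np.float64(-4.16), 0, 95, np.float64(-0.3), np.float64(-3.8), np.float64(35.6), 0, np.float64(-4.16), 0, 95, np.float64(2.3), np.float64(-3.8), np.float64(35.6), 0, np.float64(-4.16), 0, 95, np.float64(4.9), np.float64(-3.8), np.float64(35.3), 0, np.float64(-4.16), 0, 95, np.float64(7.4), np.float64(-3.8), np.float64(34.9), 0, np.float64(-4.16), 0, 95, np.float64(9.9), np.float64(-3.8), np.float64(34.2), 0, np.float64(-4.16), 0, 95, np.float64(12.4), np.float64(-3.8), np.float64(33.4), 0, np.float64(-4.16), 0, 95]
```

>>> send_rows --commands '[-24,-4,26,0,-4.16,0,95,-22,-4,28,0,-4.16,0,95,-20,-4,30,0,-4.16,0,95,-18,-4,31,0,-4.16,0,95,-15,-4,32,0,-4.16,0,95,-13,-4,33,0,-4.16,0,95,-10,-4,34,0,-4.16,0,95,-8,-4,35,0,-4.16,0,95]' --force 8

```text
time: 1.05
tcp_pos: [0.313, -0.3665, 0.2719]
tcp_rot: [-1.493, 0.576, -0.576]
ft_force: [-0.1, -1.2, -0.1]
opening: 0.095
```

>>> send_rows --commands '[-5,-4,35,0,-4.16,0,95,-3,-4,36,0,-4.16,0,95,0,-4,36,0,-4.16,0,95,2,-4,36,0,-4.16,0,95,5,-4,35,0,-4.16,0,95,7,-4,35,0,-4.16,0,95,10,-4,34,0,-4.16,0,95,12,-4,33,0,-4.16,0,95]'

```text
time: 1.85
tcp_pos: [0.4707, -0.1287, 0.3039]
tcp_rot: [-1.568, 0.122, -0.122]
ft_force: [1.0, 0.3, 0.8]
opening: 0.0953
```

```bash
python3 - <<'E'
from h import *
o=manip.get_obs();print(o["time"],o["tcp_pos"],R.from_rotvec(o["tcp_rot"]).as_matrix().round(3),o["qpos"].round(2))
for n in ["top","wrist"]:
    c=cam(n);cv2.imwrite(f"pics/{n}1.png",c["image"][:,:,::-1])
E
```

```text
1.85 [ 0.47065652 -0.12874838  0.30390139] [[ 0.988  0.     0.155]
 [-0.155 -0.     0.988]
 [ 0.    -1.    -0.   ]] [-0.4   0.23  1.79 -0.    1.12 -0.25]
```

View pics/wrist1.png

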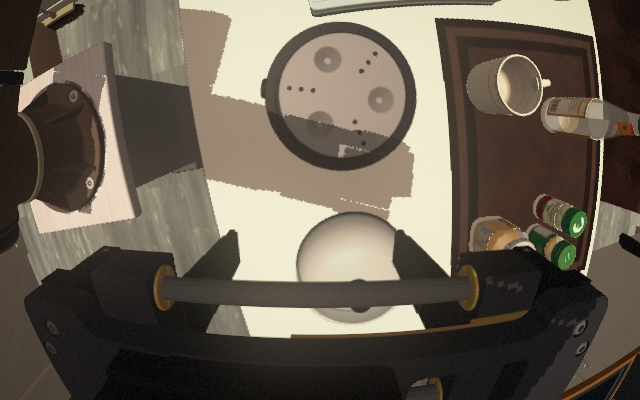

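View pics/top1.png

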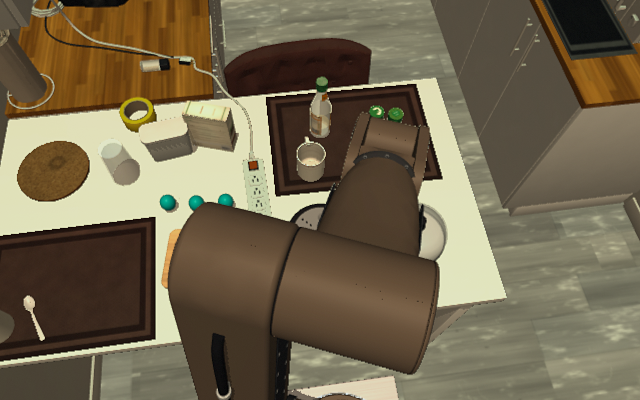

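```bash
python3 - <<'E'
from h import *
w=cam("wrist");im=w["image"][:,:,::-1]
cv2.imwrite("pics/w1c.png",cv2.resize(im[15:175,255:425],None,fx=3.5,fy=3.5,interpolation=cv2.INTER_CUBIC))
for u in [(327,60),(380,99),(320,123)]: print(plane(w,u,.0785,True).round(4))
E
```

```text
[0.5066 0.0134 0.0785]
[ 0.5625 -0.0417  0.0785]
[ 0.4868 -0.0609  0.0785]
```

View pics/w1c.png

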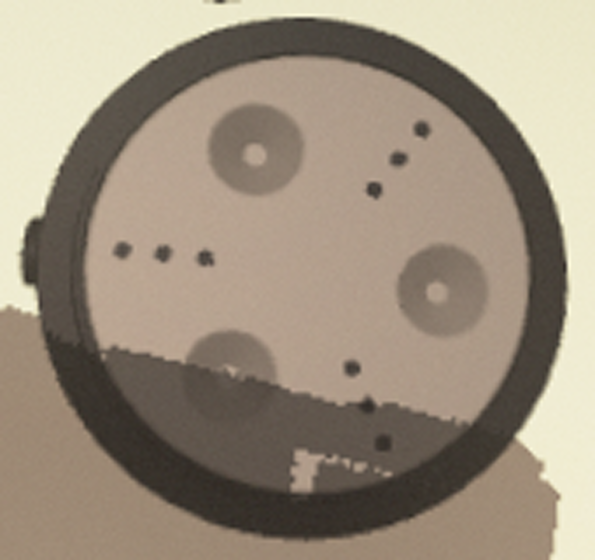

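```bash
python3 - <<'E'
from h import *
w=cam("wrist")
f=lambda u,k,o:np.array([(u[0]+.5)/k-.5+o[0],(u[1]+.5)/k-.5+o[1]])
P=[plane(w,f(u,3.5,(255,15)),.0785,True) for u in [(256,148),(443,290),(230,377)]]
print(np.round(P,4),np.mean(P,0).round(4),[np.linalg.norm(P[i]-P[j]).round(4) for i,j in[(0,1),(1,2),(0,2)]])
# rack edge points -> collar circle z .0795 r 80; 
Q=[plane(w,f(u,3.5,(255,15)),.0795,True)[:2] for u in [(305,55),(528,270),(85,250),(300,494),(160,110),(480,150)]]
Q=np.array(Q);A=np.c_[2*Q,np.ones(len(Q))];s=np.linalg.lstsq(A,(Q**2).sum(1),rcond=None)[0];print(s[:2],np.sqrt(s[2]+s[:2]@s[:2]))
Q=np.array([plane(w,f(u,3.5,(255,15)),.065,True)[:2] for u in [(300,17),(567,280),(40,310),(300,538),(120,100),(500,110),(110,445),(500,440)]])
A=np.c_[2*Q,np.ones(len(Q))];s=np.linalg.lstsq(A,(Q**2).sum(1),rcond=None)[0];print(s[:2],np.sqrt(s[2]+s[:2]@s[:2]))
# lid in wrist: shadow silhouettes
E
```

```text
[[ 0.5074  0.0156  0.0785]
 [ 0.5633 -0.0416  0.0785]
 [ 0.4864 -0.0615  0.0785]] [ 0.519  -0.0292  0.0785] [np.float64(0.0799), np.float64(0.0794), np.float64(0.0799)]
[ 0.51816084 -0.03005452] 0.0760578566693944
[ 0.51936197 -0.02922331] 0.09370531496097986
```

>>> send_rows --commands '[-4,6,41,0,0,0,66,-4,6,41,0,0,0,66,-4,6,41,0,0,0,66,-4,6,41,0,0,0,66,-4,6,41,0,0,0,66,-4,6,41,0,0,0,66,-4,6,41,0,0,0,66,-4,6,41,0,0,0,66]'

```text
time: 2.85
tcp_pos: [0.4902, 0.1991, 0.2553]
tcp_rot: [-1.567, 0.126, -0.126]
ft_force: [1.5, -0.3, -0.3]
opening: 0.0665
```

```bash
python3 - <<'E'
from h import *
o=manip.get_obs();print(o["tcp_pos"])
c=cam("wrist");im=c["image"][:,:,::-1].copy()
for n,p in dict(h1=(.5525,.3057,.0385),h2=(.5437,.2504,.0385),h3=(.4735,.318,.0385)).items():
    u=proj(c,p,True);print(n,u);cv2.drawMarker(im,tuple(int(round(x)) for x in u),(255,0,0),0,8)
cv2.imwrite("pics/wrist2.png",im)
E
```

```text
[0.49020119 0.19913854 0.25528586]
h1 [354.40699677  83.740507  ]
h2 [354.15560667 131.12826548]
h3 [285.21375783  84.03459583]
```

View pics/wrist2.png

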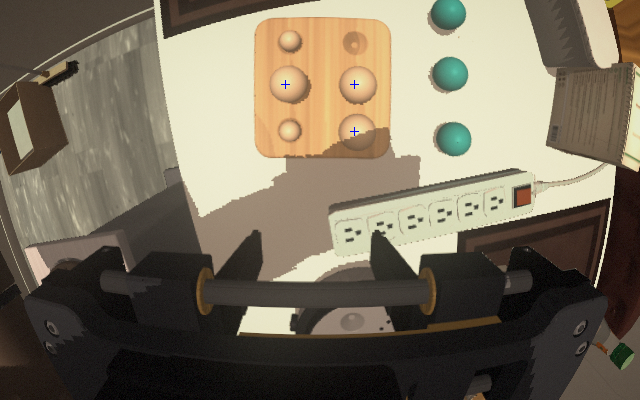

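```bash
python3 - <<'E'
from h import *
c=cam("wrist");im=c["image"][:,:,::-1].copy()
cv2.imwrite("pics/w2c.png",cv2.resize(im[10:165,245:400],None,fx=3.8,fy=3.8,interpolation=cv2.INTER_CUBIC))
hsv=cv2.cvtColor(im,cv2.COLOR_BGR2HSV)
m=((hsv[...,0]<22)&(hsv[...,1]>70)).astype(np.uint8)*255
m[:15]=0;m[160:]=0;m[:,:252]=0;m[:,394:]=0
m=cv2.morphologyEx(m,cv2.MORPH_OPEN,np.ones((3,3)));m=cv2.morphologyEx(m,cv2.MORPH_CLOSE,np.ones((25,25)))
cs,_=cv2.findContours(m,cv2.RETR_EXTERNAL,cv2.CHAIN_APPROX_NONE);cc=max(cs,key=cv2.contourArea)
P=np.array([plane(c,p[0],.0145,True)[:2] for p in cc],np.float32)*1000
print(cv2.minAreaRect(P))
E
```

```text
((516.6854248046875, 312.34808349609375), (178.4449462890625, 171.2747802734375), 80.4177474975586)
```

View pics/w2c.png

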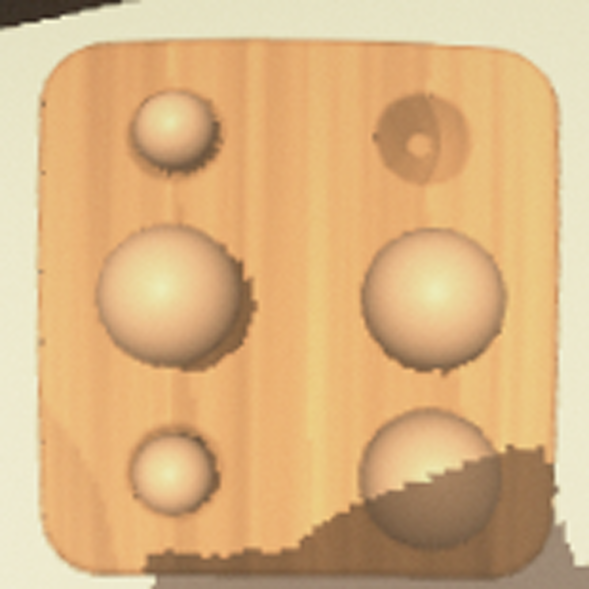

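```bash
python3 - <<'E'
from h import *
c=cam("wrist")
f=lambda u,k,o:np.array([(u[0]+.5)/k-.5+o[0],(u[1]+.5)/k-.5+o[1]])
for n,u,z in [("h1",(433,298),.037),("h2",(430,478),.037),("h3",(170,296),.037),("q1",(174,130),.0215),("q2",(174,472),.0215),("dim",(424,139),.0145)]:
    print(n,plane(c,f(u,3.8,(245,10)),z,True).round(4))
print([plane(c,f(u,3.8,(245,10)),.0145,True).round(4) for u in[(42,300),(558,300),(300,40),(300,578)]])
E
```

```text
h1 [0.5558 0.3022 0.037 ]
h2 [0.5467 0.2469 0.037 ]
h3 [0.4766 0.315  0.037 ]
q1 [0.4854 0.3708 0.0215]
q2 [0.4674 0.2601 0.0215]
dim [0.5647 0.3573 0.0145]
[array([0.4334, 0.324 , 0.0145]), array([0.6005, 0.2984, 0.0145]), array([0.5303, 0.3971, 0.0145]), array([0.502 , 0.2183, 0.0145])]
```

```bash
python3 - <<'E'
from h import *
s=cam("scene")
f=lambda u,k,o:np.array([(u[0]+.5)/k-.5+o[0],(u[1]+.5)/k-.5+o[1]])
for u in [(81,82),(162,67),(176,99)]: print(plane(s,f(u,4,(240,160)),.035).round(4))
print(manip.get_obs()["tcp_pos"])
E
```

```text
[0.4783 0.3185 0.035 ]
[0.558  0.3122 0.035 ]
[0.5474 0.2465 0.035 ]
[0.49005475 0.1982376  0.25517742]
```

>>> send_rows --commands '[12,10,14.5,0,0,0,66,12,10,14.5,0,0,0,66,12,10,14.5,0,0,0,66,12,10,14.5,0,0,0,66,0,25,0,0,0,0,66,0,25,0,0,0,0,66,0,25,0,0,0,0,66,0,20,0,0,0,0,66]'

```text
time: 3.85
tcp_pos: [0.547, 0.2461, 0.1196]
tcp_rot: [-1.568, 0.127, -0.126]
ft_force: [0.2, -0.3, 0.3]
opening: 0.0657
```

```bash
python3 - <<'E'
from h import *
print(manip.get_obs()["tcp_pos"])
for n in ["wrist","scene","top"]:
    c=cam(n);cv2.imwrite(f"pics/{n}3.png",c["image"][:,:,::-1])
E
```

```text
[0.54698279 0.2460552  0.1195987 ]
```

View pics/wrist3.png

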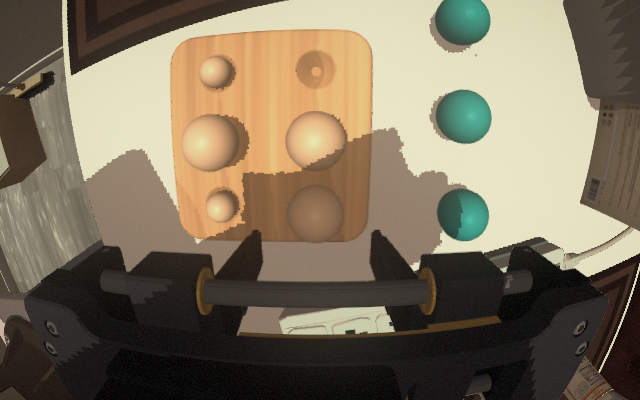

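View pics/scene3.png

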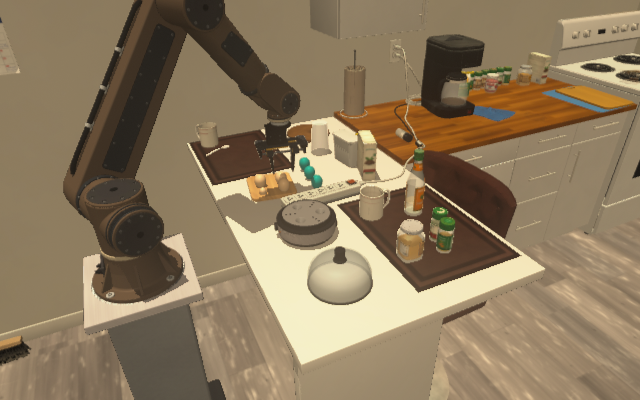

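```bash
python3 - <<'E'
from h import *
c=cam("wrist");im=c["image"][:,:,::-1]
for u in [(315.5,213),(315.5,140.5),(210,142.5)]: print(plane(c,u,.037,True).round(4))
cv2.imwrite("pics/w3c.png",cv2.resize(im[100:300,170:410],None,fx=3.3,fy=3,interpolation=cv2.INTER_CUBIC))
print(proj(c,manip.get_obs()["tcp_pos"]-[0,0,.025],True))
E
```

```text
[0.5467 0.2492 0.037 ]
[0.5558 0.3047 0.037 ]
[0.4757 0.318  0.037 ]
[316.67864314 246.6955678 ]
```

View pics/w3c.png

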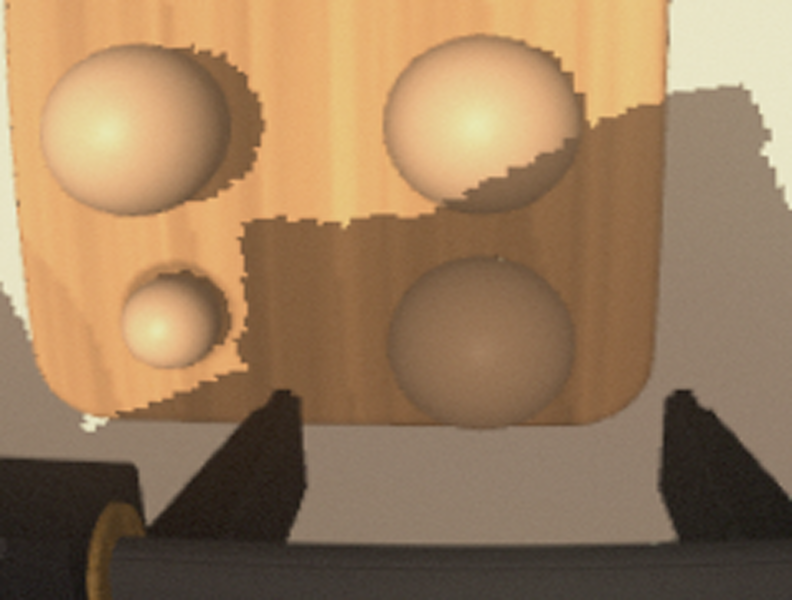

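>>> send_rows --commands '[0,5,1.5,0,0,0,66,0,5,1.5,0,0,0,66,0,13,0,0,0,0,66,0,13,0,0,0,0,66,0,13,0,0,0,0,66,0,13,0,0,0,0,66,0,7,0,0,0,0,66,0,4.5,0,0,0,0,66]'

```text
time: 4.85
tcp_pos: [0.5469, 0.2514, 0.046]
tcp_rot: [-1.568, 0.125, -0.123]
ft_force: [0.3, -0.7, 0.8]
opening: 0.0661
```

>>> send_rows --commands '[0,0,0,0,0,0,58,0,0,0,0,0,0,52,0,0,0,0,0,0,48,0,0,0,0,0,0,45,0,0,0,0,0,0,42,0,0,0,0,0,0,40,0,0,0,0,0,0,38,0,0,0,0,0,0,38]' --force 8

```text
time: 5.65
tcp_pos: [0.5473, 0.2515, 0.0474]
tcp_rot: [-1.567, 0.124, -0.125]
ft_force: [-0.5, 0.3, 4.7]
opening: 0.0434
```

>>> send_rows --commands '[0,-4,0,0,0,0,38,0,-10,0,0,0,0,38,0,-20,0,0,0,0,38,0,-28,0,0,0,0,38,0,-28,0,0,0,0,38,0,-28,0,0,0,0,38,0,-20,0,0,0,0,38,0,-10,0,0,0,0,38]'

```text
time: 6.45
tcp_pos: [0.5475, 0.2516, 0.1976]
tcp_rot: [-1.566, 0.122, -0.126]
ft_force: [-0.1, -0.2, -1.1]
opening: 0.0434
```

```bash
python3 - <<'E'
from h import *
o=manip.get_obs();print(o["tcp_pos"],o["tcp_rot"])
for n in ["wrist","scene","top"]:
    c=cam(n);cv2.imwrite(f"pics/{n}4.png",c["image"][:,:,::-1])
    if n=="scene": cv2.imwrite("pics/s4c.png",cv2.resize(c["image"][120:240,220:360,::-1],None,fx=4,fy=4))
rows([.5633,-.0413,.20],-9,16,38)
E
```

```text
[0.54749425 0.25160676 0.19756797] [-1.56618708  0.12217576 -0.12634922]
[np.float64(3.9), np.float64(-0.3), np.float64(-17.9), 0, np.float64(-0.0), 0, 38, np.float64(3.9), np.float64(-0.3), np.float64(-17.9), 0, np.float64(-0.0), 0, 38, np.float64(3.9), np.float64(-0.3), np.float64(-17.9), 0, np.float64(-0.0), 0, 38, np.float64(3.9), np.float64(-0.3), np.float64(-17.9), 0, np.float64(-0.0), 0, 38, np.float64(3.9), np.float64(-0.3), np.float64(-17.9), 0, np.float64(-0.0), 0, 38, np.float64(3.9), np.float64(-0.3), np.float64(-17.9), 0, np.float64(-0.0), 0, 38, np.float64(3.9), np.float64(-0.3), np.float64(-17.9), 0, np.float64(-0.0), 0, 38, np.float64(3.9), np.float64(-0.3), np.float64(-17.9), 0, np.float64(-0.0), 0, 38]
[np.float64(3.9), np.float64(-0.3), np.float64(-17.9), 0, np.float64(-0.0), 0, 38, np.float64(3.9), np.float64(-0.3), np.float64(-17.9), 0, np.float64(-0.0), 0, 38, np.float64(3.9), np.float64(-0.3), np.float64(-17.9), 0, np.float64(-0.0), 0, 38, np.float64(3.9), np.float64(-0.3), np.float64(-17.9), 0, np.float64(-0.0), 0, 38, np.float64(3.9), np.float64(-0.3), np.float64(-17.9), 0, np.float64(-0.0), 0, 38, np.float64(3.9), np.float64(-0.3), np.float64(-17.9), 0, np.float64(-0.0), 0, 38, np.float64(3.9), np.float64(-0.3), np.float64(-17.9), 0, np.float64(-0.0), 0, 38, np.float64(3.9), np.float64(-0.3), np.float64(-17.9), 0, np.float64(-0.0), 0, 38]
```

View pics/s4c.png

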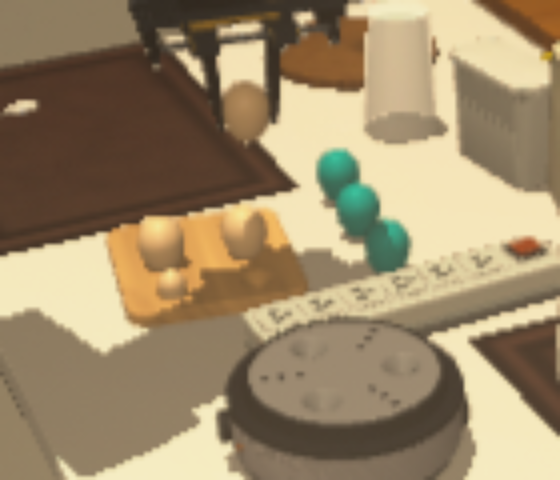

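View pics/wrist4.png

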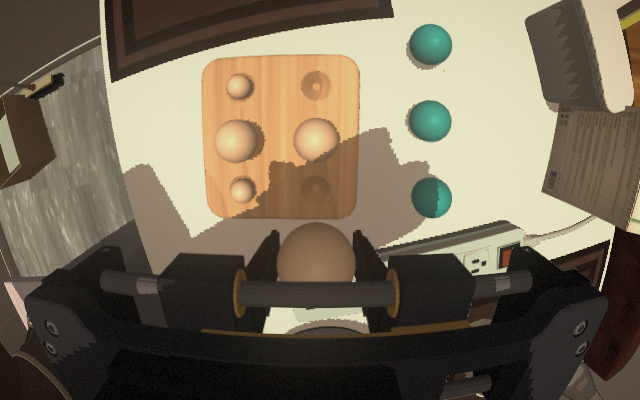

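>>> send_rows --commands '[3,0,-15,0,0,0,38,6,0,-30,0,0,0,38,9,0,-42,0,0,0,38,11,0,-50,0,0,0,38,11,0,-50,0,0,0,38,10,0,-45,0,0,0,38,8,0,-35,0,0,0,38,4,0,-19,0,0,0,38]'

```text
time: 7.4
tcp_pos: [0.5624, -0.042, 0.1939]
tcp_rot: [-1.567, 0.128, -0.125]
ft_force: [0.8, -0.0, -0.7]
opening: 0.0432
```

>>> send_rows --commands '[0,0,0,0,0,0,38,0,0,0,0,0,0,38,0,5,0,0,0,0,38,0,5,0,0,0,0,38,0,5,0,0,0,0,38,0,5,0,0,0,0,38,0,5,0,0,0,0,38,0,5,0,0,0,0,38]'

```text
time: 8.2
tcp_pos: [0.5631, -0.0382, 0.1646]
tcp_rot: [-1.567, 0.124, -0.124]
ft_force: [0.1, -0.7, -0.3]
opening: 0.0435
```

```bash
python3 - <<'E'
from h import *
o=manip.get_obs();print(o["tcp_pos"],o["tcp_rot"])
c=cam("wrist");cv2.imwrite("pics/wrist5.png",c["image"][:,:,::-1])
rows([.5633,-.0405,.11],-9,8,38)
E
```

```text
[ 0.56313036 -0.03818427  0.16459824] [-1.56729998  0.12422834 -0.12402336]
[np.float64(0.1), np.float64(6.7), np.float64(-0.3), 0, np.float64(-0.01), 0, 38, np.float64(0.1), np.float64(6.7), np.float64(-0.3), 0, np.float64(-0.01), 0, 38, np.float64(0.1), np.float64(6.7), np.float64(-0.3), 0, np.float64(-0.01), 0, 38, np.float64(0.1), np.float64(6.7), np.float64(-0.3), 0, np.float64(-0.01), 0, 38, np.float64(0.1), np.float64(6.7), np.float64(-0.3), 0, np.float64(-0.01), 0, 38, np.float64(0.1), np.float64(6.7), np.float64(-0.3), 0, np.float64(-0.01), 0, 38, np.float64(0.1), np.float64(6.7), np.float64(-0.3), 0, np.float64(-0.01), 0, 38, np.float64(0.1), np.float64(6.7), np.float64(-0.3), 0, np.float64(-0.01), 0, 38]
```

View pics/wrist5.png

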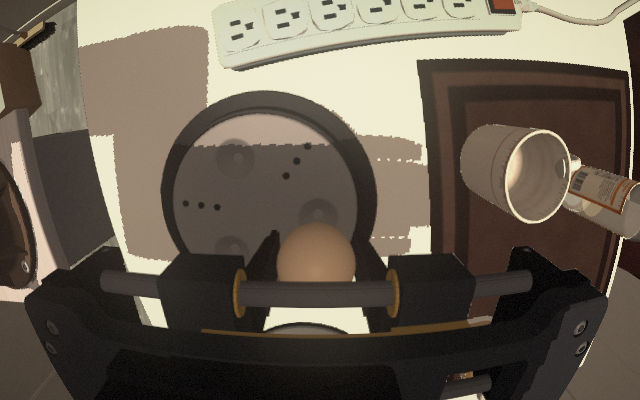

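```bash
python3 - <<'E'
from h import *
c=cam("wrist")
for u in [(319,212),(235.5,158)]: print(plane(c,u,.0785,True).round(4))
E
```

```text
[ 0.5655 -0.0359  0.0785]
[0.5088 0.0172 0.0785]
```

>>> send_rows --commands '[0.5,10,0,0,0,0,38,0,10,0,0,0,0,38,0,10,0,0,0,0,38,0,8,0,0,0,0,38,0,6,0,0,0,0,38,0,4,0,0,0,0,38,0,3,0,0,0,0,38,0,1,0,0,0,0,38]'

```text
time: 9.1
tcp_pos: [0.5637, -0.0384, 0.1129]
tcp_rot: [-1.567, 0.124, -0.124]
ft_force: [0.7, -0.5, -0.2]
opening: 0.0434
```

>>> send_rows --commands '[0,0.5,0,0,0,0,38,0,0.5,0,0,0,0,38,0,0.5,0,0,0,0,38,0,0,0,0,0,0,43.5,0,0,0,0,0,0,45,0,0,0,0,0,0,48,0,0,0,0,0,0,53,0,0,0,0,0,0,60]'

```text
time: 9.9
tcp_pos: [0.5635, -0.0384, 0.1115]
tcp_rot: [-1.567, 0.125, -0.124]
ft_force: [0.4, -0.3, 0.1]
opening: 0.0564
```

```bash
python3 - <<'E'
from h import *
o=manip.get_obs();print(o["tcp_pos"],o["ft_force"],o["opening"])
c=cam("wrist");cv2.imwrite("pics/wrist6.png",c["image"][:,:,::-1])
c=cam("scene");cv2.imwrite("pics/s6c.png",cv2.resize(c["image"][140:260,250:390,::-1],None,fx=4,fy=4))
E
```

```text
[ 0.56352878 -0.03844625  0.11149605] [ 0.41752719 -0.2510181   0.07846588] 0.056357846830501004
```

View pics/s6c.png

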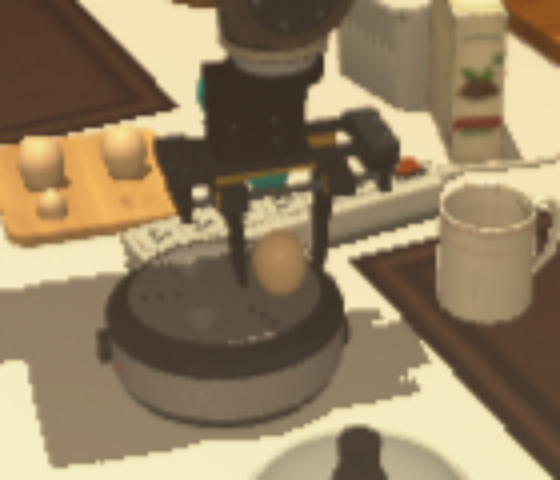

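View pics/wrist6.png

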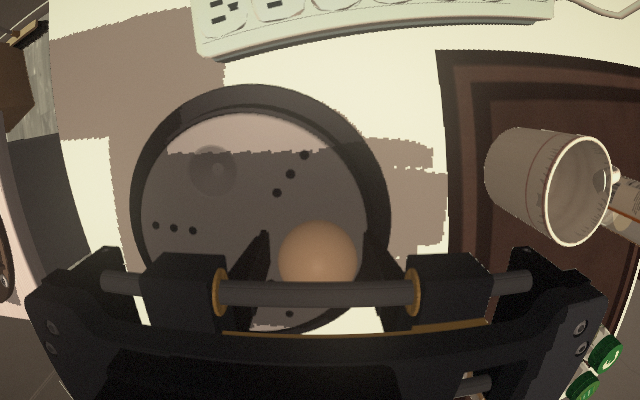

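>>> send_rows --commands '[0,-2,0,0,0,0,62,0,-6,0,0,0,0,66,0,-10,0,0,0,0,66,0,-14,0,0,0,0,66,0,-14,0,0,0,0,66,0,-14,0,0,0,0,66,0,-14,0,0,0,0,66,0,-14,0,0,0,0,66]'

```text
time: 10.8
tcp_pos: [0.5637, -0.0384, 0.2012]
tcp_rot: [-1.567, 0.124, -0.125]
ft_force: [0.3, 0.3, -0.4]
opening: 0.0659
```

>>> send_rows --commands '[-5,0,25,0,0,0,66,-8,0,45,0,0,0,66,-9,0,50,0,0,0,66,-9,0,50,0,0,0,66,-9,0,50,0,0,0,66,-9,0,50,0,0,0,66,-8,0,45,0,0,0,66,-4,0,23,0,0,0,66]'

```text
time: 11.6
tcp_pos: [0.5561, 0.3052, 0.2005]
tcp_rot: [-1.567, 0.122, -0.123]
ft_force: [0.3, -0.3, -0.2]
opening: 0.0661
```

```bash
python3 - <<'E'
from h import *
o=manip.get_obs();print(o["tcp_pos"],o["tcp_rot"])
c=cam("scene");cv2.imwrite("pics/s7c.png",cv2.resize(c["image"][140:260,220:390,::-1],None,fx=4,fy=4))
rows([.5555,.3045,.2],-9,1,66)
E
```

```text
[0.55612206 0.30519863 0.2005459 ] [-1.56658458  0.12172112 -0.12314912]
[np.float64(-0.1), np.float64(0.4), np.float64(-2.5), 0, np.float64(0.12), 0, 66]
```

View pics/s7c.png

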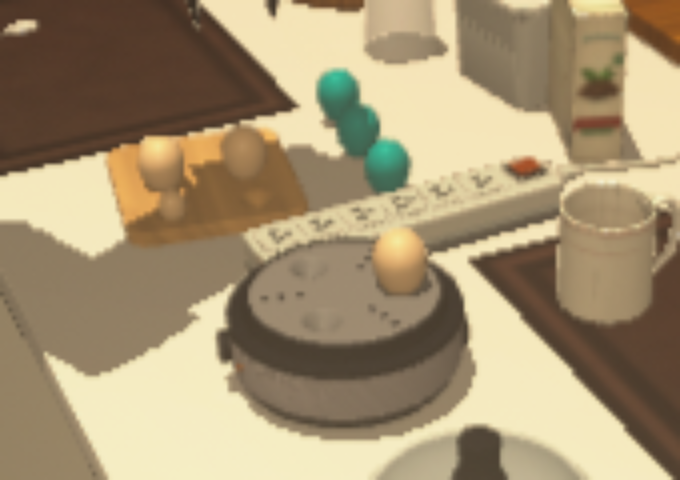

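>>> send_rows --commands '[0,22,-1.2,0,0,0,66,0,26,-1.2,0,0,0,66,0,26,0,0,0,0,66,0,26,0,0,0,0,66,0,24,0,0,0,0,66,0,16,0,0,0,0,66,0,9,0,0,0,0,66,0,5,0,0,0,0,66]'

```text
time: 12.45
tcp_pos: [0.5565, 0.2992, 0.0456]
tcp_rot: [-1.567, 0.124, -0.124]
ft_force: [-0.2, 0.1, 0.2]
opening: 0.0663
```

>>> send_rows --commands '[0,0,0,0,0,0,58,0,0,0,0,0,0,52,0,0,0,0,0,0,48,0,0,0,0,0,0,45,0,0,0,0,0,0,42,0,0,0,0,0,0,40,0,0,0,0,0,0,38,0,0,0,0,0,0,38]'

```text
time: 13.25
tcp_pos: [0.5564, 0.2994, 0.0459]
tcp_rot: [-1.567, 0.124, -0.124]
ft_force: [-3.0, 0.5, 4.9]
opening: 0.0436
```

>>> send_rows --commands '[0,-4,0,0,0,0,38,0,-10,0,0,0,0,38,0,-20,0,0,0,0,38,0,-28,0,0,0,0,38,0,-28,0,0,0,0,38,0,-28,0,0,0,0,38,0,-20,0,0,0,0,38,0,-10,0,0,0,0,38]'

```text
time: 14.05
tcp_pos: [0.5569, 0.2995, 0.1962]
tcp_rot: [-1.566, 0.122, -0.127]
ft_force: [0.7, -0.0, -0.7]
opening: 0.0434
```

```bash
python3 - <<'E'
from h import *
o=manip.get_obs();print(o["tcp_pos"],o["tcp_rot"])
c=cam("wrist");im=c["image"][:,:,::-1];cv2.imwrite("pics/wrist8.png",im)
a=cv2.imread("pics/wrist4.png")
cv2.imwrite("pics/w48.png",np.hstack([cv2.resize(x[200:340,220:410],None,fx=2.1,fy=2.1) for x in (a,im)]))
c=cam("scene");cv2.imwrite("pics/s8c.png",cv2.resize(c["image"][100:240,220:390,::-1],None,fx=4,fy=4))
E
```

```text
[0.55687501 0.29954299 0.19615474] [-1.56593208  0.12204851 -0.12654671]
```

View pics/w48.png

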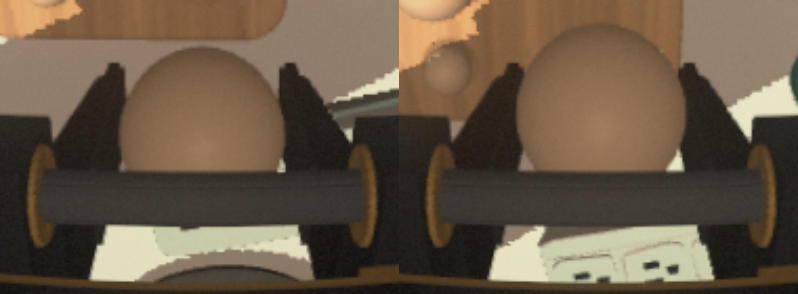

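View pics/s8c.png

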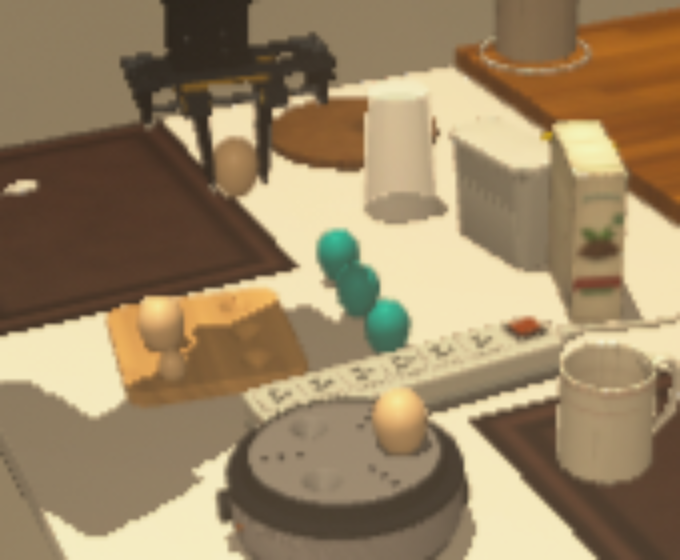

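>>> send_rows --commands '[-2,0,-20,0,0,0,38,-2,0,-35,0,0,0,38,-2,0,-48,0,0,0,38,-2,0,-50,0,0,0,38,-2,0,-50,0,0,0,38,-2,0,-50,0,0,0,38,-1,0,-48,0,0,0,38,0,0,-35,0,0,0,38]'

```text
time: 14.95
tcp_pos: [0.4893, -0.0325, 0.1927]
tcp_rot: [-1.567, 0.127, -0.124]
ft_force: [0.6, 0.1, -0.2]
opening: 0.0439
```

>>> send_rows --commands '[0,0,-20,0,0,0,38,0,0,-10,0,0,0,38,0,4,-5,0,0,0,38,0,6,0,0,0,0,38,0,8,0,0,0,0,38,0,8,0,0,0,0,38,0,2,0,0,0,0,38,0,2,0,0,0,0,38]'

```text
time: 15.75
tcp_pos: [0.4851, -0.0644, 0.1632]
tcp_rot: [-1.567, 0.124, -0.123]
ft_force: [-0.1, 0.4, -0.1]
opening: 0.0436
```

```bash
python3 - <<'E'
from h import *
o=manip.get_obs();print(o["tcp_pos"],o["tcp_rot"])
rows([.4862,-.065,.1125],-9,1,38)
c=cam("wrist");im=c["image"][:,:,::-1];cv2.imwrite("pics/wrist9.png",im)
E
```

```text
[ 0.48509106 -0.06438866  0.16317863] [-1.56723091  0.12421269 -0.12335719]
[np.float64(1.2), np.float64(50.7), np.float64(-0.4), 0, np.float64(-0.03), 0, 38]
```

View pics/wrist9.png

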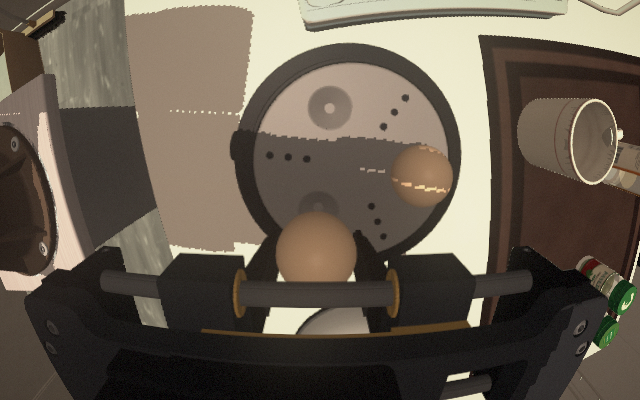

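>>> send_rows --commands '[1,10,0,0,0,0,38,0,10,0,0,0,0,38,0,10,0,0,0,0,38,0,8,0,0,0,0,38,0,6,0,0,0,0,38,0,4,0,0,0,0,38,0,3,0,0,0,0,38,0,1,0,0,0,0,38]'

```text
time: 16.6
tcp_pos: [0.4861, -0.065, 0.1114]
tcp_rot: [-1.567, 0.124, -0.124]
ft_force: [-0.0, 0.2, -0.4]
opening: 0.0436
```

>>> send_rows --commands '[0,0.5,0,0,0,0,38,0,0.5,0,0,0,0,38,0,0,0,0,0,0,38,0,0,0,0,0,0,43.5,0,0,0,0,0,0,45,0,0,0,0,0,0,48,0,0,0,0,0,0,53,0,0,0,0,0,0,60]'

```text
time: 17.4
tcp_pos: [0.4861, -0.065, 0.1107]
tcp_rot: [-1.567, 0.124, -0.124]
ft_force: [0.3, 0.0, 1.0]
opening: 0.0564
```

```bash
python3 - <<'E'
from h import *
o=manip.get_obs();print(o["tcp_pos"],o["ft_force"],o["opening"])
c=cam("wrist");cv2.imwrite("pics/wrist10.png",c["image"][:,:,::-1])
c=cam("scene");cv2.imwrite("pics/s10c.png",cv2.resize(c["image"][140:260,250:390,::-1],None,fx=4,fy=4))
E
```

```text
[ 0.48609589 -0.06497875  0.11066015] [0.3043205  0.04779666 0.9940107 ] 0.056415591889889434
```

View pics/s10c.png

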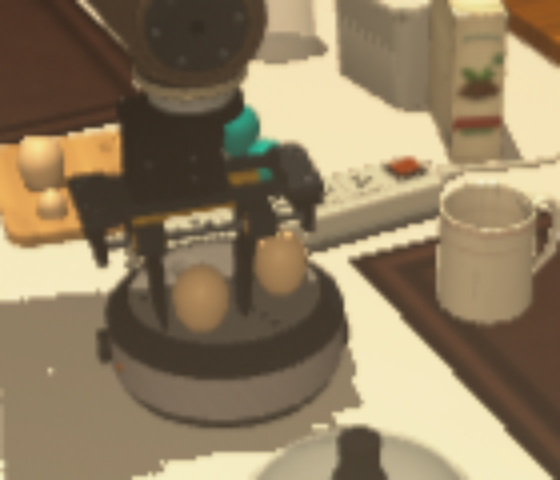

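View pics/wrist10.png

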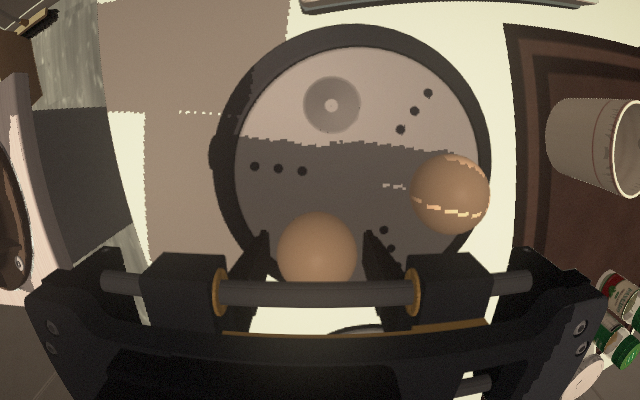

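>>> send_rows --commands '[0,-2,0,0,0,0,62,0,-6,0,0,0,0,66,0,-10,0,0,0,0,66,0,-14,0,0,0,0,66,0,-14,0,0,0,0,66,0,-14,0,0,0,0,66,0,-14,0,0,0,0,66,0,-14,0,0,0,0,66]'

```text
time: 18.3
tcp_pos: [0.486, -0.0649, 0.2001]
tcp_rot: [-1.567, 0.124, -0.125]
ft_force: [-0.2, 1.0, 0.7]
opening: 0.0658
```

>>> send_rows --commands '[-4,0,20,0,0,0,66,-8,0,40,0,0,0,66,-9,0,50,0,0,0,66,-9,0,50,0,0,0,66,-9,0,50,0,0,0,66,-9,0,50,0,0,0,66,-9,0,50,0,0,0,66,-8,0,40,0,0,0,66]'

```text
time: 19.1
tcp_pos: [0.4766, 0.2895, 0.1996]
tcp_rot: [-1.567, 0.123, -0.124]
ft_force: [1.8, -0.8, 0.4]
opening: 0.0661
```

>>> send_rows --commands '[-4,0,20,0,0,0,66,0,0,6,0,0,0,66,0,10,0,0,0,0,66,0,20,0,0,0,0,66,0,25,0,0,0,0,66,0,20,0,0,0,0,66,0,5,0,0,0,0,66,0,0,0,0,0,0,66]'

```text
time: 19.9
tcp_pos: [0.4773, 0.3121, 0.1181]
tcp_rot: [-1.568, 0.126, -0.124]
ft_force: [0.1, 0.3, 0.3]
opening: 0.0661
```

```bash
python3 - <<'E'
from h import *
o=manip.get_obs();print(o["tcp_pos"],o["tcp_rot"])
rows([.476,.3175,.046],-9,1,66)
c=cam("wrist");cv2.imwrite("pics/wrist11.png",c["image"][:,:,::-1])
c=cam("scene");cv2.imwrite("pics/s11c.png",cv2.resize(c["image"][140:260,220:390,::-1],None,fx=4,fy=4))
E
```

```text
[0.47733146 0.31206872 0.11814576] [-1.56810158  0.12625852 -0.1243057 ]
[np.float64(-2.2), np.float64(72.1), np.float64(5.2), 0, np.float64(-0.14), 0, 66]
```

View pics/wrist11.png

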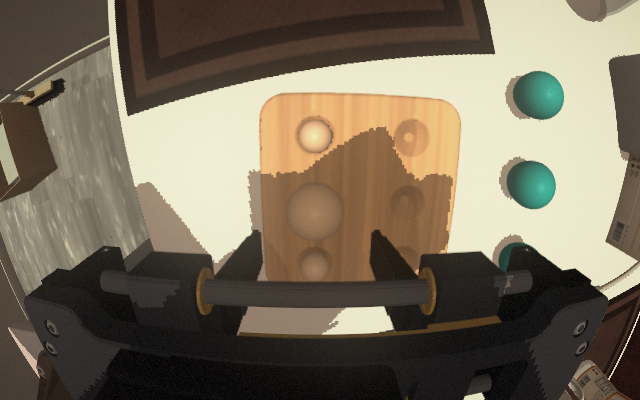

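View pics/s11c.png

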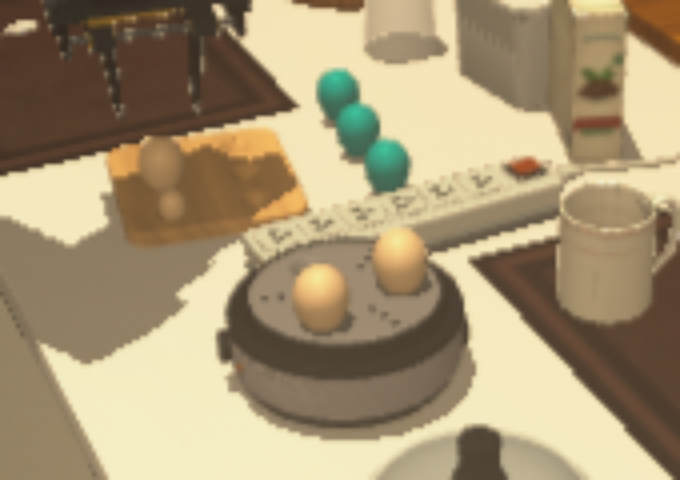

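>>> send_rows --commands '[-0.5,5,2,0,0,0,66,0,5,2,0,0,0,66,0,13,0,0,0,0,66,0,13,0,0,0,0,66,0,13,0,0,0,0,66,0,13,0,0,0,0,66,0,7,0,0,0,0,66,0,3,0,0,0,0,66]'

```text
time: 20.8
tcp_pos: [0.4772, 0.317, 0.0454]
tcp_rot: [-1.568, 0.125, -0.123]
ft_force: [-0.0, 0.6, -0.4]
opening: 0.066
```

>>> send_rows --commands '[0,0,0,0,0,0,58,0,0,0,0,0,0,52,0,0,0,0,0,0,48,0,0,0,0,0,0,45,0,0,0,0,0,0,42,0,0,0,0,0,0,40,0,0,0,0,0,0,38,0,0,0,0,0,0,38]'

```text
time: 21.6
tcp_pos: [0.4775, 0.3173, 0.0468]
tcp_rot: [-1.567, 0.124, -0.125]
ft_force: [-2.1, 0.1, 4.9]
opening: 0.0434
```

>>> send_rows --commands '[0,-4,0,0,0,0,38,0,-10,0,0,0,0,38,0,-20,0,0,0,0,38,0,-28,0,0,0,0,38,0,-28,0,0,0,0,38,0,-28,0,0,0,0,38,0,-20,0,0,0,0,38,0,-10,0,0,0,0,38]'

```text
time: 22.4
tcp_pos: [0.4778, 0.3174, 0.197]
tcp_rot: [-1.566, 0.122, -0.126]
ft_force: [0.2, 0.0, -0.7]
opening: 0.0435
```

```bash
python3 - <<'E'
from h import *
o=manip.get_obs();print(o["tcp_pos"],o["tcp_rot"])
rows([.508,.0145,.196],-9,1,38)
c=cam("wrist");im=c["image"][:,:,::-1];cv2.imwrite("pics/wrist12.png",im)
E
```

```text
[0.47776013 0.31740544 0.19698986] [-1.56581106  0.12228627 -0.12621034]
[np.float64(77.6), np.float64(1.0), np.float64(-294.4), 0, np.float64(-0.07), 0, 38]
```

View pics/wrist12.png

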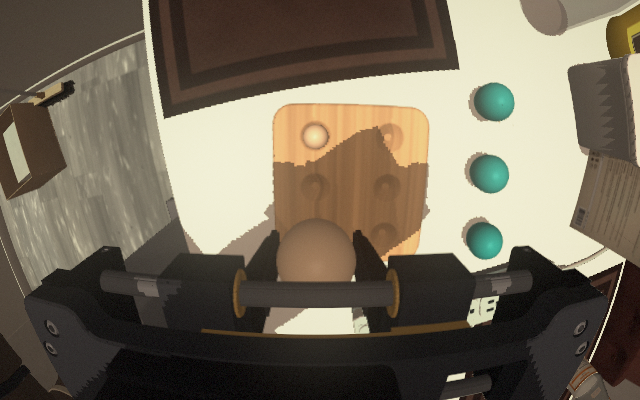

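>>> send_rows --commands '[5,0,-20,0,0,0,38,9,0,-35,0,0,0,38,12,0,-45,0,0,0,38,13,0,-48,0,0,0,38,13,0,-48,0,0,0,38,11,0,-40,0,0,0,38,8,0,-30,0,0,0,38,4,0,-15,0,0,0,38]'

```text
time: 23.25
tcp_pos: [0.507, 0.0255, 0.1939]
tcp_rot: [-1.567, 0.127, -0.125]
ft_force: [0.6, 0.7, -0.1]
opening: 0.0435
```

>>> send_rows --commands '[2,0,-8,0,0,0,38,1,0,-4,0,0,0,38,0,4,0,0,0,0,38,0,6,0,0,0,0,38,0,8,0,0,0,0,38,0,8,0,0,0,0,38,0,4,0,0,0,0,38,0,2,0,0,0,0,38]'

```text
time: 24.05
tcp_pos: [0.5081, 0.0158, 0.1619]
tcp_rot: [-1.567, 0.125, -0.123]
ft_force: [-0.0, -0.5, 0.1]
opening: 0.0434
```

```bash
python3 - <<'E'
from h import *
o=manip.get_obs();print(o["tcp_pos"],o["tcp_rot"])
rows([.508,.016,.1115],-9,1,38)
c=cam("wrist");im=c["image"][:,:,::-1];cv2.imwrite("pics/wrist13.png",im)
E
```

```text
[0.50808799 0.01578542 0.16191929] [-1.56730219  0.12480485 -0.1233465 ]
[np.float64(-0.1), np.float64(50.4), np.float64(0.2), 0, np.float64(-0.05), 0, 38]
```

View pics/wrist13.png

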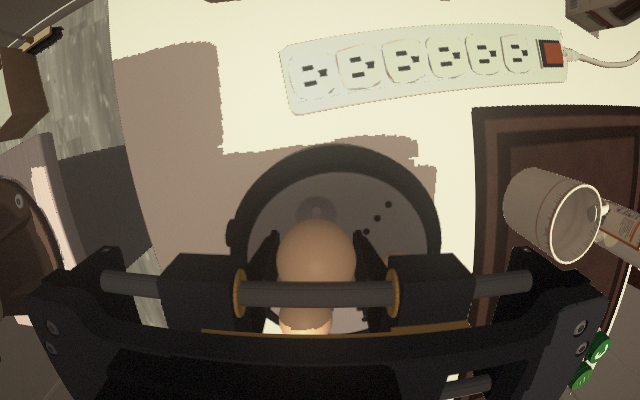

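>>> send_rows --commands '[0,10,0,0,0,0,38,0,10,0,0,0,0,38,0,10,0,0,0,0,38,0,8,0,0,0,0,38,0,5,0,0,0,0,38,0,4,0,0,0,0,38,0,2,0,0,0,0,38,0,1,0,0,0,0,38]'

```text
time: 24.9
tcp_pos: [0.5083, 0.0156, 0.1126]
tcp_rot: [-1.567, 0.124, -0.124]
ft_force: [-0.8, 0.5, -0.5]
opening: 0.044
```

>>> send_rows --commands '[0,0.5,0,0,0,0,38,0,0.5,0,0,0,0,38,0,0.3,0,0,0,0,38,0,0,0,0,0,0,43.5,0,0,0,0,0,0,45,0,0,0,0,0,0,48,0,0,0,0,0,0,53,0,0,0,0,0,0,60]'

```text
time: 25.7
tcp_pos: [0.5083, 0.0156, 0.1114]
tcp_rot: [-1.567, 0.124, -0.124]
ft_force: [0.7, -0.3, -0.6]
opening: 0.0562
```

```bash
python3 - <<'E'
from h import *
o=manip.get_obs();print(o["tcp_pos"],o["ft_force"],o["opening"])
c=cam("scene");cv2.imwrite("pics/s14c.png",cv2.resize(c["image"][140:260,250:390,::-1],None,fx=4,fy=4))
E
```

```text
[0.50830543 0.0155636  0.11135411] [ 0.68952757 -0.25969997 -0.55924486] 0.05619484006522222
```

View pics/s14c.png

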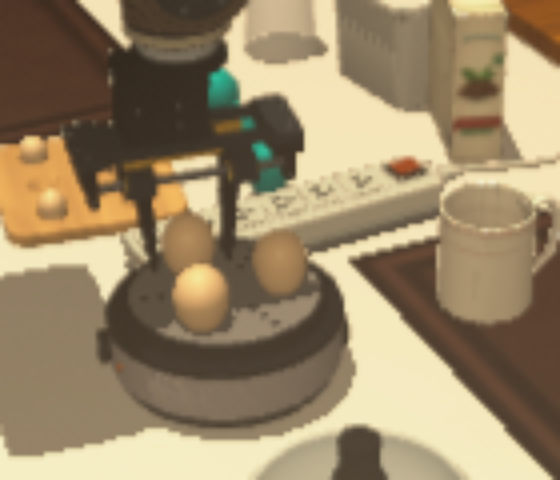

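>>> send_rows --commands '[0,-2,0,0,0,0,62,0,-6,0,0,0,0,66,0,-14,0,0,0,0,70,0,-20,0,0,0,0,70,0,-22,0,0,0,0,70,0,-22,0,0,0,0,70,0,-22,0,0,0,0,70,0,-14,0,0,0,0,70]'

```text
time: 26.55
tcp_pos: [0.5085, 0.0156, 0.2354]
tcp_rot: [-1.567, 0.123, -0.126]
ft_force: [0.0, 0.4, -0.3]
opening: 0.07
```

>>> send_rows --commands '[4,0,-30,0,0,0,70,5,0,-45,0,0,0,70,6,0,-50,0,0,0,70,6,0,-50,0,0,0,70,6,0,-50,0,0,0,70,6,0,-50,0,0,0,70,6,0,-50,0,0,0,70,5,0,-45,0,0,0,70]'

```text
time: 27.35
tcp_pos: [0.4929, -0.3573, 0.2339]
tcp_rot: [-1.568, 0.124, -0.125]
ft_force: [0.6, 0.3, -0.4]
opening: 0.07
```

>>> send_rows --commands '[3,0,-30,0,0,0,70,0,0,-13,0,0,0,70,0,0,0,0,0,0,70,0,0,0,0,0,0,70,0,0,0,0,0,0,70,0,0,0,0,0,0,70,0,0,0,0,0,0,70,0,0,0,0,0,0,70]'

```text
time: 28.15
tcp_pos: [0.4898, -0.3974, 0.2335]
tcp_rot: [-1.567, 0.124, -0.124]
ft_force: [-0.1, -0.3, 0.2]
opening: 0.0695
```

```bash
python3 - <<'E'
from h import *
o=manip.get_obs();print(o["tcp_pos"],o["tcp_rot"])
for n in ["wrist","top","scene"]:
    c=cam(n);cv2.imwrite(f"pics/{n}15.png",c["image"][:,:,::-1])
    print(n,proj(c,[.507,-.289,.102],n=="wrist"))
E
```

```text
[ 0.48984192 -0.39737249  0.23349708] [-1.56739682  0.12370412 -0.12391825]
wrist [315.82656515  79.55044207]
top [419.82920163 220.96814537]
scene [338.79822597 252.26495825]
```

View pics/wrist15.png

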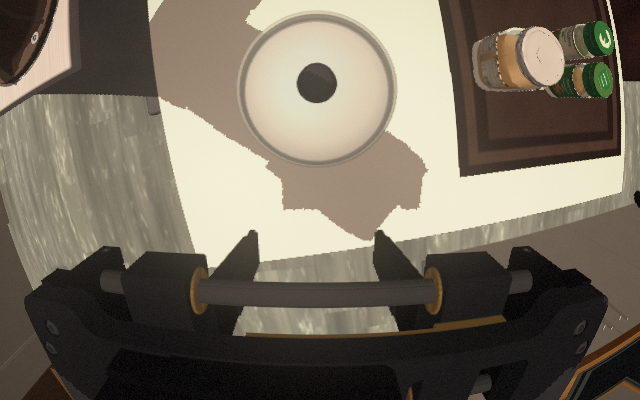

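View pics/top15.png

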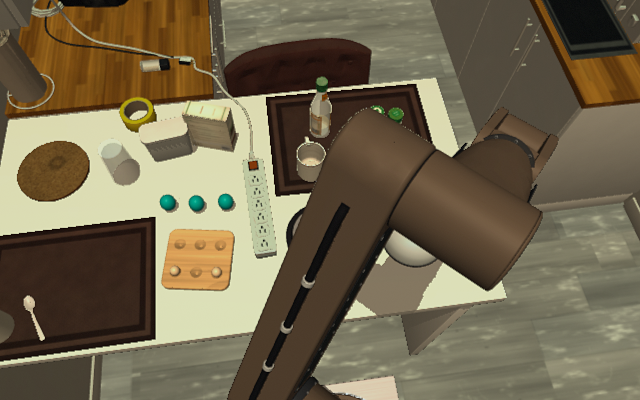

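View pics/scene15.png

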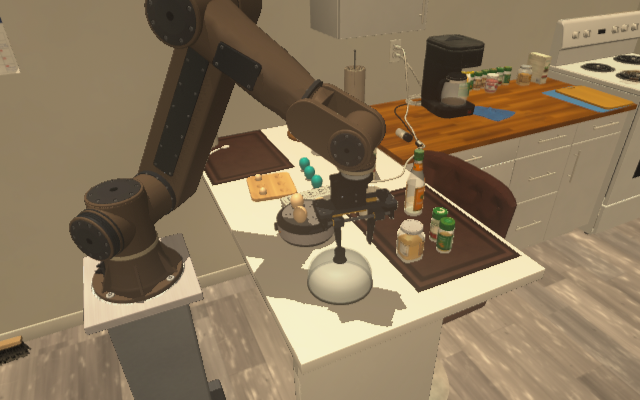

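```bash
python3 - <<'E'
from h import *
c=cam("wrist");im=c["image"]
k=(im.max(2)<70).astype(np.uint8);k[:40]=0;k[130:]=0;k[:,:280]=0;k[:,360:]=0
m=cv2.moments(k,True);u=(m['m10']/m['m00'],m['m01']/m['m00']);print(u,m['m00'],cv2.boundingRect(k))
for z in (.117,.102,.09):print(plane(c,u,z,True).round(4))
cv2.imwrite("pics/w15c.png",cv2.resize(im[0:180,225:410,::-1],None,fx=3.3,fy=3.3,interpolation=cv2.INTER_CUBIC))
E
```

```text
(315.0, 91.1842105263158) 76.0 (298, 73, 38, 29)
[ 0.5044 -0.3008  0.117 ]
[ 0.5045 -0.2996  0.102 ]
[ 0.5046 -0.2987  0.09  ]
```

View pics/w15c.png

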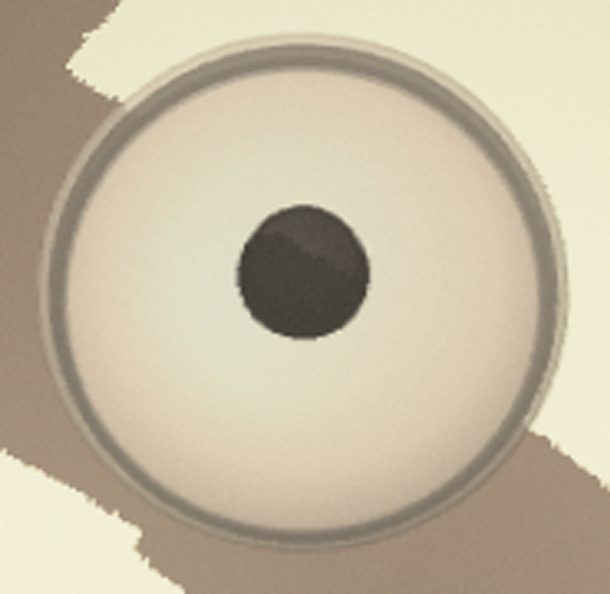

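```bash
python3 - <<'E'
from h import *
c=cam("wrist")
f=lambda u:np.array([(u[0]+.5)/3.3-.5+225,(u[1]+.5)/3.3-.5])
for z in (.117,.11): print(plane(c,f((303,272)),z,True).round(4))
import math
for z in (.003,.01):
    Q=np.array([plane(c,f(u),z,True)[:2] for u in[(40,290),(569,290),(305,34),(305,549)]]);A=np.c_[2*Q,np.ones(4)];s=np.linalg.lstsq(A,(Q**2).sum(1),rcond=None)[0];print(s[:2],np.sqrt(s[2]+s[:2]@s[:2]))
rows([.507,-.290,.2335],-9,1,70)
E
```

```text
[ 0.5068 -0.2933  0.117 ]
[ 0.5069 -0.2926  0.11  ]
[ 0.508626   -0.28644445] 0.0978118409828383
[ 0.50850434 -0.28708625] 0.0959947927483982
[np.float64(0.2), np.float64(-0.2), np.float64(109.2), 0, np.float64(-0.07), 0, 70]
```

>>> send_rows --commands '[0,0,15,0,0,0,60,0,0,30,0,0,0,60,0,0,30,0,0,0,60,0,0,22,0,0,0,60,0,0,12,0,0,0,60,0,20,0,0,0,0,60,0,20,0,0,0,0,60,0,15,0,0,0,0,60]'

```text
time: 29.2
tcp_pos: [0.5067, -0.2898, 0.1774]
tcp_rot: [-1.567, 0.124, -0.124]
ft_force: [1.5, -0.1, -0.4]
opening: 0.0599
```

```bash
python3 - <<'E'
from h import *
o=manip.get_obs();print(o["tcp_pos"],o["tcp_rot"])
rows([.507,-.290,.112],-9,1,60)
c=cam("wrist");cv2.imwrite("pics/wrist16.png",c["image"][:,:,::-1])
c=cam("scene");cv2.imwrite("pics/s16c.png",cv2.resize(c["image"][150:310,270:420,::-1],None,fx=3.5,fy=3.5))
E
```

```text
[ 0.50668975 -0.28975051  0.17742265] [-1.5671338   0.12442145 -0.12391472]
[np.float64(0.3), np.float64(65.4), np.float64(-0.2), 0, np.float64(-0.06), 0, 60]
```

View pics/wrist16.png

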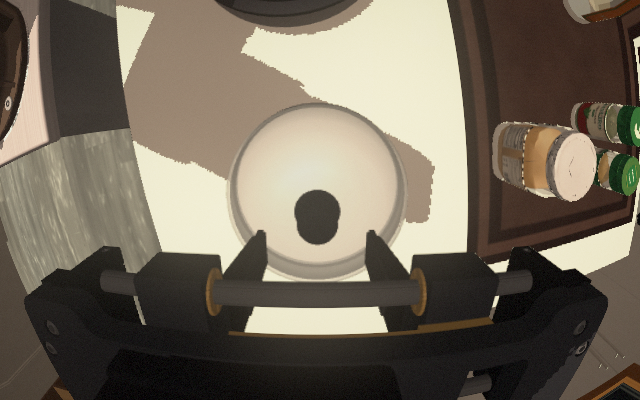

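View pics/s16c.png

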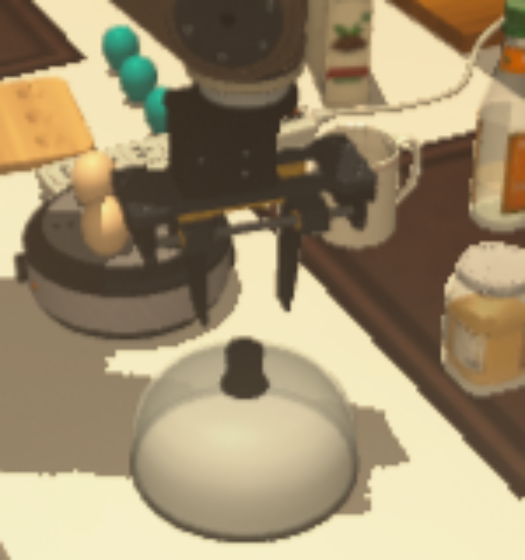

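```bash
python3 - <<'E'
from h import *
c=cam("wrist")
for u in [(317,223),(317,222),(317,212)]: print(u,plane(c,u,.117,True).round(4),plane(c,u,.082,True).round(4))
im=c["image"];cv2.imwrite("pics/w16c.png",cv2.resize(im[170:270,260:375,::-1],None,fx=5,fy=5,interpolation=cv2.INTER_CUBIC))
E
```

```text
(317, 223) [ 0.5072 -0.2868  0.117 ] [ 0.5052 -0.2993  0.082 ]
(317, 222) [ 0.5073 -0.2861  0.117 ] [ 0.5053 -0.2984  0.082 ]
(317, 212) [ 0.5085 -0.2787  0.117 ] [ 0.5067 -0.2899  0.082 ]
```

View pics/w16c.png

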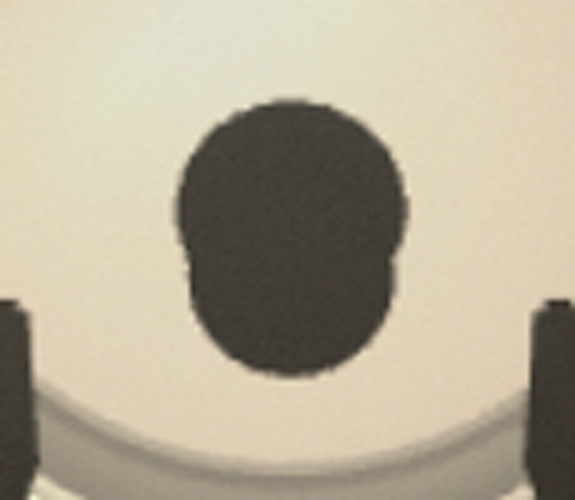

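>>> send_rows --commands '[0.5,8,0,0,0,0,60,0,10,0,0,0,0,60,0,12,0,0,0,0,60,0,12,0,0,0,0,60,0,10,0,0,0,0,60,0,8,0,0,0,0,60,0,4,0,0,0,0,60,0,1,0,0,0,0,60]'

```text
time: 30.15
tcp_pos: [0.5072, -0.2903, 0.1128]
tcp_rot: [-1.567, 0.125, -0.124]
ft_force: [0.4, -0.1, 1.0]
opening: 0.0596
```

>>> send_rows --commands '[0,0,0,0,0,0,50,0,0,0,0,0,0,42,0,0,0,0,0,0,37,0,0,0,0,0,0,33,0,0,0,0,0,0,30,0,0,0,0,0,0,27,0,0,0,0,0,0,24,0,0,0,0,0,0,22]' --force 25

```text
time: 30.95
tcp_pos: [0.5074, -0.2903, 0.1134]
tcp_rot: [-1.567, 0.124, -0.124]
ft_force: [0.0, -0.5, 0.5]
opening: 0.0292
```

>>> send_rows --commands '[0,-5,0,0,0,0,22,0,-14,0,0,0,0,22,0,-26,0,0,0,0,22,0,-32,0,0,0,0,22,0,-34,0,0,0,0,22,0,-34,0,0,0,0,22,0,-24,0,0,0,0,22,0,-12,0,0,0,0,22]'

```text
time: 31.75
tcp_pos: [0.5075, -0.2904, 0.2976]
tcp_rot: [-1.569, 0.122, -0.127]
ft_force: [0.3, -0.1, -1.7]
opening: 0.0293
```

```bash
python3 - <<'E'
from h import *
o=manip.get_obs();print(o["tcp_pos"],o["tcp_rot"],o["opening"],o["ft_force"])
rows([.519,-.0295,.293],-9,1,22)
c=cam("wrist");cv2.imwrite("pics/wrist17.png",c["image"][:,:,::-1])
c=cam("scene");cv2.imwrite("pics/s17c.png",cv2.resize(c["image"][130:310,250:420,::-1],None,fx=3.3,fy=3.3))
E
```

```text
[ 0.50747771 -0.29035566  0.29758587] [-1.569309    0.12178394 -0.12679689] 0.029263888202690096 [ 0.26873146 -0.13624319 -1.69030025]
[np.float64(-29.7), np.float64(4.6), np.float64(259.4), 0, np.float64(-0.07), 0, 22]
```

View pics/s17c.png

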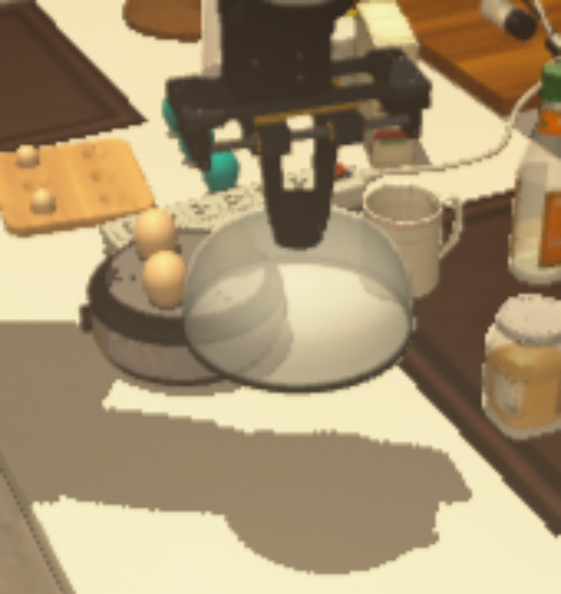

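View pics/wrist17.png

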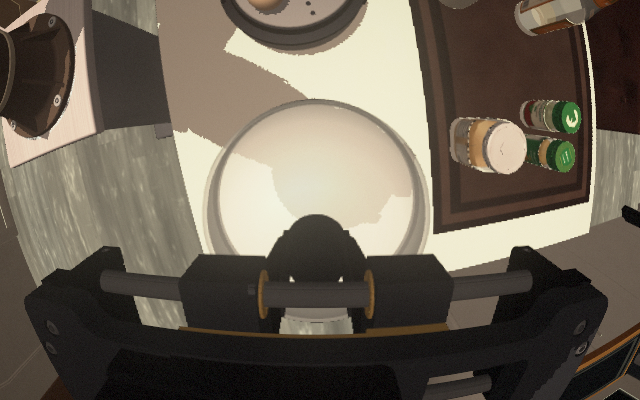

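>>> send_rows --commands '[-1,0,10,0,0,0,22,-2,0,20,0,0,0,22,-3,0,30,0,0,0,22,-4,0,35,0,0,0,22,-4,0,35,0,0,0,22,-4,0,35,0,0,0,22,-4,0,35,0,0,0,22,-3,0,26,0,0,0,22]'

```text
time: 32.65
tcp_pos: [0.5174, -0.0606, 0.2928]
tcp_rot: [-1.567, 0.126, -0.121]
ft_force: [0.6, 0.9, -2.0]
opening: 0.0294
```

>>> send_rows --commands '[-2,0,18,0,0,0,22,-2,0,10,0,0,0,22,-0.7,0,5.4,0,0,0,22,0,0,0,0,0,0,22,0,10,0,0,0,0,22,0,10,0,0,0,0,22,0,0,0,0,0,0,22,0,0,0,0,0,0,22]'

```text
time: 33.45
tcp_pos: [0.5188, -0.0298, 0.2738]
tcp_rot: [-1.567, 0.126, -0.124]
ft_force: [-0.3, 0.3, -1.2]
opening: 0.0291
```

```bash
python3 - <<'E'
from h import *
o=manip.get_obs();print(o["tcp_pos"],o["tcp_rot"],o["opening"],o["ft_force"])
rows([.519,-.0295,.178],-9,1,22)
c=cam("wrist");cv2.imwrite("pics/wrist18.png",c["image"][:,:,::-1])
c=cam("scene");cv2.imwrite("pics/s18c.png",cv2.resize(c["image"][100:280,250:420,::-1],None,fx=3.3,fy=3.3))
E
```

```text
[ 0.51879477 -0.0298374   0.27383376] [-1.56716803  0.1255885  -0.12408768] 0.029129086666772875 [-0.34775022  0.2821859  -1.17571988]
[np.float64(0.1), np.float64(95.8), np.float64(0.4), 0, np.float64(-0.11), 0, 22]
```

View pics/s18c.png

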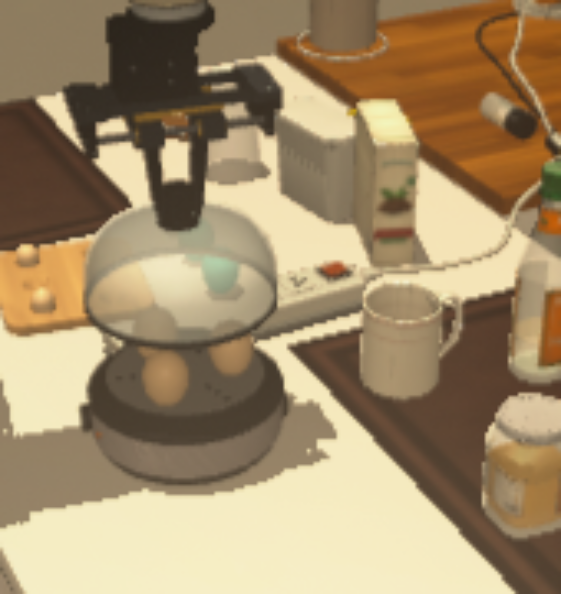

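View pics/wrist18.png

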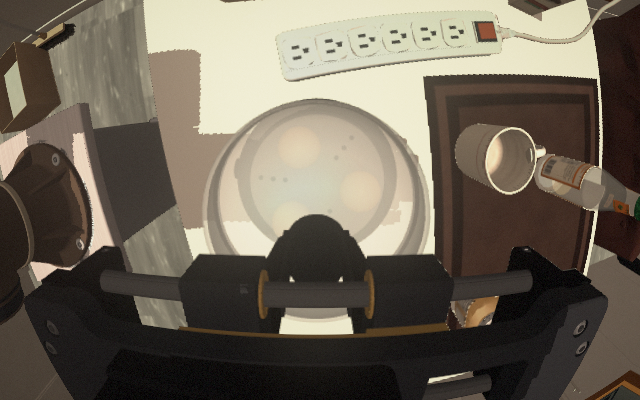

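>>> send_rows --commands '[0,8,0.3,0,0,0,22,0,13,0,0,0,0,22,0,14,0,0,0,0,22,0,14,0,0,0,0,22,0,14,0,0,0,0,22,0,12,0,0,0,0,22,0,6,0,0,0,0,22,0,1,0,0,0,0,22]'

```text
time: 34.35
tcp_pos: [0.5188, -0.0291, 0.1917]
tcp_rot: [-1.567, 0.125, -0.124]
ft_force: [0.1, 1.4, -1.0]
opening: 0.0293
```

```bash
python3 - <<'E'
from h import *
o=manip.get_obs();print(o["tcp_pos"],o["tcp_rot"],o["opening"],o["ft_force"])
c=cam("wrist");cv2.imwrite("pics/wrist19.png",c["image"][:,:,::-1])
c=cam("scene");cv2.imwrite("pics/s19c.png",cv2.resize(c["image"][130:270,250:390,::-1],None,fx=4.2,fy=4.2))
E
```

```text
[ 0.5187667  -0.02914117  0.19166802] [-1.56719025  0.12509855 -0.1235549 ] 0.029322842140368767 [ 0.05387183  1.37704091 -0.95277346]
```

View pics/s19c.png

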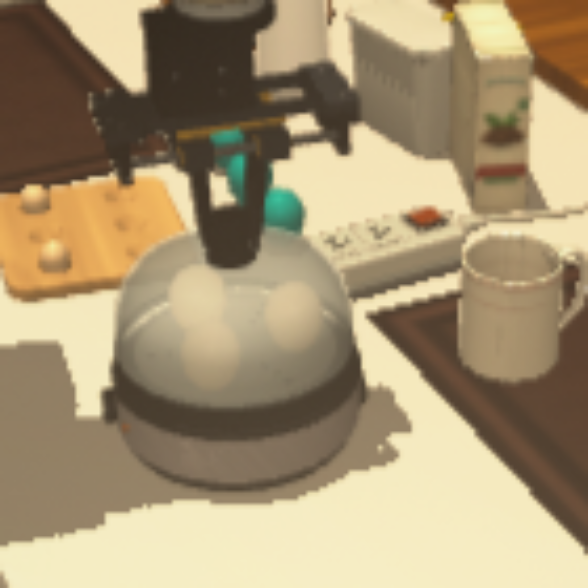

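View pics/wrist19.png

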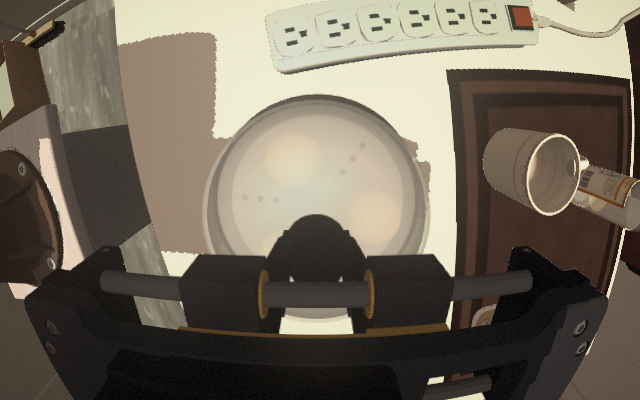

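Lid is centred just around the collar top; lower the last ~13 mm slowly.

>>> send_rows --commands '[0,2,0,0,0,0,22,0,2,0,0,0,0,22,0,2,0,0,0,0,22,0,2,0,0,0,0,22,0,1.5,0,0,0,0,22,0,1,0,0,0,0,22,0,1,0,0,0,0,22,0,0.5,0,0,0,0,22]'

```text
time: 35.25
tcp_pos: [0.5189, -0.0292, 0.1802]
tcp_rot: [-1.567, 0.124, -0.124]
ft_force: [0.4, -0.2, -2.2]
opening: 0.0293
```

>>> send_rows --commands '[0,0.5,0,0,0,0,22,0,0.5,0,0,0,0,22,0,0.5,0,0,0,0,22,0,0.5,0,0,0,0,22,0,0.5,0,0,0,0,22,0,0,0,0,0,0,22,0,0,0,0,0,0,22,0,0,0,0,0,0,22]'

```text
time: 36.05
tcp_pos: [0.519, -0.0292, 0.1783]
tcp_rot: [-1.567, 0.124, -0.125]
ft_force: [-1.3, 0.7, 5.4]
opening: 0.0292
```

>>> send_rows --commands '[0,0,0,0,0,0,30,0,0,0,0,0,0,32,0,0,0,0,0,0,36,0,0,0,0,0,0,42,0,0,0,0,0,0,50,0,0,0,0,0,0,58,0,0,0,0,0,0,62,0,-2,0,0,0,0,62]'

```text
time: 36.85
tcp_pos: [0.5189, -0.0292, 0.1797]
tcp_rot: [-1.567, 0.125, -0.124]
ft_force: [-0.1, -0.6, 0.1]
opening: 0.0612
```

>>> send_rows --commands '[0,-5,0,0,0,0,62,0,-10,0,0,0,0,62,0,-15,0,0,0,0,62,0,-20,0,0,0,0,62,0,-25,0,0,0,0,62,0,-25,0,0,0,0,62,0,-20,0,0,0,0,62,0,-10,0,0,0,0,62]'

```text
time: 37.65
tcp_pos: [0.5192, -0.0292, 0.3123]
tcp_rot: [-1.568, 0.122, -0.127]
ft_force: [0.8, 0.3, 0.0]
opening: 0.0622
```

>>> send_rows --commands '[0,0,-15,0,0,0,62,0,0,-25,0,0,0,62,0,0,-30,0,0,0,62,0,0,-30,0,0,0,62,0,0,-25,0,0,0,62,0,0,-15,0,0,0,62,0,0,0,0,0,0,62,0,0,0,0,0,0,62]'

```text
time: 38.45
tcp_pos: [0.4967, -0.1673, 0.3094]
tcp_rot: [-1.567, 0.125, -0.124]
ft_force: [0.3, 0.4, -0.1]
opening: 0.062
```

```bash
python3 - <<'E'
from h import *
o=manip.get_obs();print(o["time"],o["tcp_pos"],o["ft_force"])
c=cam("wrist");w=c;cv2.imwrite("pics/wrist20.png",c["image"][:,:,::-1])
c=cam("scene");cv2.imwrite("pics/scene20.png",cv2.resize(c["image"][130:280,220:460,::-1],None,fx=3.3,fy=3.3))
print(proj(w,[.519,-.029,.182],True),proj(w,[.519,-.029,.145],True),proj(c,[.519,-.029,.167]))
E
```

```text
38.45 [ 0.49666052 -0.16729847  0.30939983] [ 0.32733617  0.38401727 -0.09493505]
[316.17631483  45.78524709] [316.20300672  53.81033657] [304.16365708 187.76471978]
```

View pics/wrist20.png

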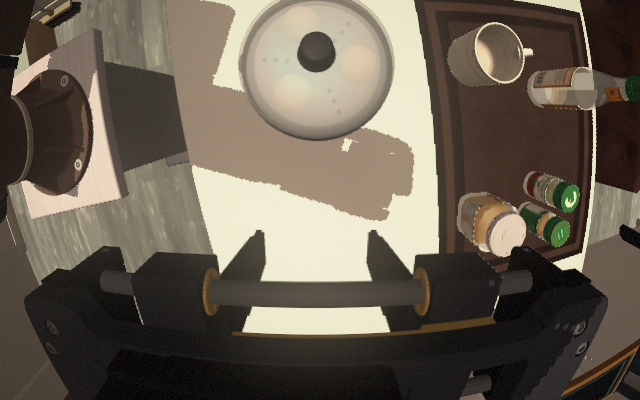

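View pics/scene20.png

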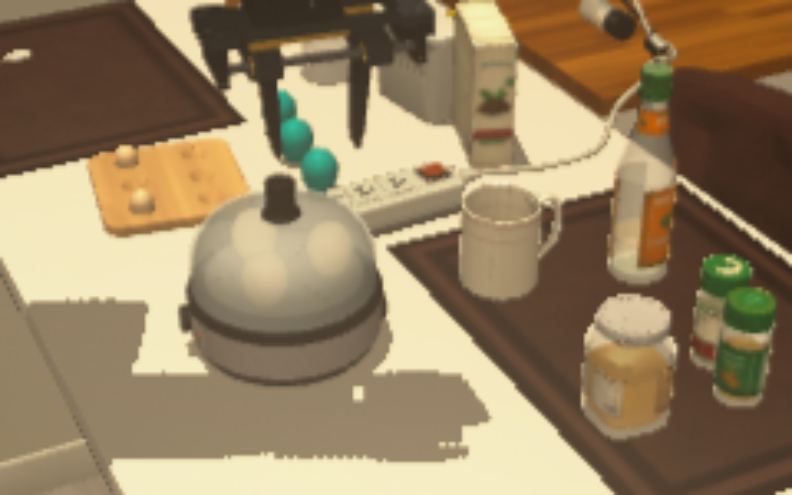

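```bash
python3 -c "
from rig import ticket
print(ticket.finish_job())"
```

```text
the job is handed in; nothing more can be done
None
```

I moved the three hen's eggs from the wooden holder into the three rack pockets, then set the clear lid on the cooker, and handed the job in. It took 38 s of the 118 s allowed.

- **Eggs:** the last wrist and scene pictures, taken through the clear lid, show all three standing in their own pockets, pointed end down.
- **Lid:** it sits level around the collar. It met the ledge with about 5 N at tool height 0.178 m, the height worked out for it to be seated. The knob is within about 2 pixels of where it should appear in the scene picture.
- **Left alone:** both quail's eggs are still in the holder. The mug and honey jar look unmoved by eye, but I did not measure them. I did not go near the turquoise eggs.
- **Robot:** the gripper was open, clear of everything and reading no contact force when I handed in.

**Disagreements:** the cameras differed by 2–4 mm on most positions, and by up to about 10 mm for one egg in the scene picture. I used averages that favoured the close wrist views. I gripped the second egg about 4–5 mm off centre along the pads and allowed for that when placing it. No check failed.

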